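# Fetch the spice jar from behind the mill and the oil bottle

### The job

The cook wants the black-capped spice jar from the back row of the wooden condiment block: first stand the pepper mill and the oil bottle, which are in the way, on the wooden board. Then stand the black-capped jar in the middle of the flat white plate, put the green-capped jar from the board into the pocket it has left, and finally put the mill and the bottle back, each into the pocket it came from. Leave the red-capped jars in their pockets and knock nothing over.

Things in the scene. Friction and masses are not known exactly. Their poses are not given: they have to be found in the camera images.
- condiment_block: pale wooden block, fixed, 146 (x) x 216 (y) x 42 mm high, darker end cheeks (outer 10 mm) 80 mm high; origin centre of underside, x from front row to back row. Round pockets, floor at z 12 mm: front two 70 mm wide at x -28, y +-38 mm (mill and bottle, either order); back three 54 mm wide at x +36, y +60, 0, -60 mm (black and two red-capped jars, any order). Mouths have 3 mm chamfers
- wooden_board: dark striped walnut board, 262 mm (x) by 305 mm (y), flat top 36 mm above the worktop, does not move; origin at the centre of its underside, z up
- dinner_plate: low white round plate (not the footed dish that holds the lemon), 200 mm across, rim 23 mm high, flat floor 8 mm above the worktop and 126 mm across, does not move; origin at the centre of its underside, z up
- oil_bottle: bottle with a dark blue label and a gold cap, 214 mm tall, 0.3 kg; body 56 mm across up to 116 mm, from there it tapers evenly to 28 mm at the top (feels solid, about 35 mm across 190 mm up); origin at the centre of its underside, z up its axis
- pepper_mill: brown turned-wood pepper mill, 170 mm tall, 58 mm across at the foot, 0.18 kg; round head 49 mm across from 123 to 159 mm up, above it a 12 mm wide steel button; the head does not turn; origin at the centre of its underside, z up its axis
- black_cap_jar: clear spice jar, 44 mm across, 108 mm tall overall (black screw cap 40 mm across, the top 24 mm), 0.08 kg; origin at the centre of its underside, z up its axis; in one of the three back pockets at the start
- green_cap_jar: clear spice jar, 44 mm across, 108 mm tall overall (green screw cap 40 mm across, the top 24 mm), 0.08 kg; origin at the centre of its underside, z up its axis; on the half of the board at its -x side at the start
- red_cap_jar_a: clear spice jar, 44 mm across, 108 mm tall overall (red screw cap 40 mm across, the top 24 mm), 0.08 kg; origin at the centre of its underside, z up its axis; stays in its back pocket; looks like the other red-capped one
- red_cap_jar_b: clear spice jar, 44 mm across, 108 mm tall overall (red screw cap 40 mm across, the top 24 mm), 0.08 kg; origin at the centre of its underside, z up its axis; stays in its back pocket; looks like the other red-capped one

How it is judged:
On the way, in this order (a step that is already met when the one before it is completed fails the run):
1. the mill and the bottle both stand released on the wooden board (x of oil_bottle in the frame of wooden_board between -0.12 and 0.12 m and y of oil_bottle in the frame of wooden_board between -0.14 and 0.14 m and z of oil_bottle in the frame of wooden_board between 0.028 and 0.044 m and angle between each of oil_bottle, pepper_mill's own z axis and vertical below 0.12 rad and linear speed of each of oil_bottle, pepper_mill below 0.02 m/s and contact force between the fingers and oil_bottle below 0.1 N and x of pepper_mill in the frame of wooden_board between -0.12 and 0.12 m and y of pepper_mill in the frame of wooden_board between -0.14 and 0.14 m and z of pepper_mill in the frame of wooden_board between 0.028 and 0.044 m and contact force between the fingers and pepper_mill below 0.1 N), for 0.2 s.
2. the black-capped jar stands released on the plate (horizontal distance between black_cap_jar and dinner_plate below 0.045 m and z of black_cap_jar in the frame of dinner_plate between 0.001 and 0.015 m and angle between black_cap_jar's own z axis and vertical below 0.12 rad and linear speed of black_cap_jar below 0.02 m/s and contact force between the fingers and black_cap_jar below 0.1 N), for 0.2 s.
3. the green-capped jar stands released in the free back pocket (x of green_cap_jar in the frame of condiment_block between 0.026 and 0.046 m and y of green_cap_jar in the frame of condiment_block between -0.07 and 0.07 m and z of green_cap_jar in the frame of condiment_block between 0.006 and 0.018 m and angle between green_cap_jar's own z axis and vertical below 0.12 rad and linear speed of green_cap_jar below 0.02 m/s and contact force between the fingers and green_cap_jar below 0.1 N), for 0.2 s.
At the end, for the whole second after the job is handed in: All upright, released, at rest: black-capped jar on the plate within 45 mm of its centre; green-capped jar on the floor of the back pocket the black one left; mill and bottle in their own pockets, within 15 mm of where they began, the red-capped jars within 12 mm (all of step 2 and all of step 3 and distance of each of oil_bottle, pepper_mill from where it was at the start of the episode below 0.015 m and angle between each of oil_bottle, pepper_mill, red_cap_jar_a, red_cap_jar_b's own z axis and vertical below 0.12 rad and linear speed of each of oil_bottle, pepper_mill, red_cap_jar_a, red_cap_jar_b below 0.02 m/s and contact force between the fingers and oil_bottle below 0.1 N and contact force between the fingers and pepper_mill below 0.1 N and distance of each of red_cap_jar_a, red_cap_jar_b from where it was at the start of the episode below 0.012 m); the robot touches nothing.
It fails at once if the mill, the bottle or a jar is knocked over (angle between any of oil_bottle, pepper_mill, black_cap_jar, green_cap_jar, red_cap_jar_a, red_cap_jar_b's own z axis and vertical above 0.7 rad).
It also fails if it takes over 147 s, if anything falls off the work surface, if the arm or the gripper's body presses on something with over 40 N, if the wrist force passes 120 N, or if a joint passes its speed limit or range.

### The arm

A 7-joint arm with a two-finger parallel gripper is mounted at the origin on a cart in front of the work surface, level with it; the furniture and walls round the work are solid. World frame = base frame: x ahead of the robot, y to its left, z up, the work surface at z = 0. Lengths are in m, angles in rad, forces in N, time in s.
With the tool pointing down it reaches from about 0.35 to 0.9 m from the base axis. Payload 7.2 kg.
Tool frame: the origin (TCP) lies at the very end of the fingers, on their centre line; the grasp point (between the pads) lies 19 mm behind it (bot.hold_point_z is the distance from the TCP to the grasp point, in m); z points along the fingers, y is the line along which they close (so a half turn about z gives the same grasp; the last joint's range is limited). The gripper opens to 85 mm and grips with 20 to 120 N. Pads are 22 mm wide; open, the fingers measure 114 mm over their backs; the gripper's body (76 mm by 85 mm) begins 54 mm behind the grasp point. The pads swing forward as they close: fully open they stand 13 mm farther back than shut.
Start: joints at [1.088, 0.411, -0.013, 1.596, 0.006, 1.134, -0.082], TCP at [0.252, -0.572, 0.231] pointing down, gripper open.
Joint ranges: [-2.95, 2.95], [-0.29, 1.99], [-1.47, 1.44], [0.14, 2.54], [-1.03, 4.17], [0.13, 1.85], [-2.86, 2.86]. Speed limits (rad/s): [2.39, 2.39, 3.01, 3.01, 3.14, 3.14, 3.14].

### API

Orientations are given as a rotation vector (axis times angle).
In Python, from bench import bot gives the robot as it stands.
- The arm moves only by the tool inch_along, called after "Call:" by a JSON object that holds its "name" and its "arguments", one argument or row to a line. Schema: {"type":"object","properties":{"steps":{"type":"object","properties":{"increments":{"type":"array","items":{"type":"array","items":{"type":"number"},"minItems":6,"maxItems":6},"minItems":1,"maxItems":20}},"additionalProperties":false,"required":["increments"]},"finger_gap":{"type":"number"},"squeeze":{"type":"number"},"only":{"type":"string"},"quiet":{"type":"boolean"},"lines":{"type":"string"}},"required":["steps"],"additionalProperties":false}. steps is an object whose key "increments" holds a list of rows, 1 to 20 of them, each of 6 numbers: dx, dy, dz in shares of 0.5 m (1.0 is 0.5 m), then a rotation vector rx, ry, rz in a scale on which 1.0 is 2 pi rad; each row shifts and turns the commanded pose from where the row before left it, along the tool's axes as they then stand; what a row does not reach is not made up. A row lasts 1/12 s, in which the tool goes at most 0.0417 m and 0.125 rad, less where a joint would pass 70% of its speed; a pose out of reach is approached as far as the arm can. finger_gap is the finger opening in m, set as the call begins (left out keeps the last). The fingers move at their own pace and stop on an object; squeeze is the grip in N (left out, the last holds). Time passes only in rows, so rows that do not move let the fingers close. The tool returns the time, the measured TCP pose, the force, the opening and the grip force at its end. only (a regular expression) keeps the lines of the reply that match it, lines (a string "A,B") keeps lines A to B, and quiet returns only ok. Input that does not fit is refused with a message, and nothing moves.
- bot.read_state(): the state, without advancing time (a new reading comes with each control period).
- bot.snapshot(name): name is "scene" or "side" or "wrist"; returns the picture (384x512x3 uint8, blue, green, red); there is no depth.
- bot.get_calibration(name): a dict with "fovy" (degrees; the focal length in pixels is half the picture's height over the tangent of half this angle, whatever the lens; pixels are square), "cx", "cy" (the principal point, pixels), "extrinsics" (4x4, takes a point from world to camera coordinates). Camera axes: x right, y down, z forward; pixel columns grow to the right and rows downward; lengths in m; the calibration is good to about 2 mm. A picture is of the moment at which its call begins: read the wrist's pose just before it. get_calibration takes no time and is no camera call; for the wrist camera it gives the pose at the moment of the call.
- bot.sign_off(): hands the job in; it is judged then, once.
The state is a dict: "clock": time; "qpos": joint angles; "dq": joint speeds; "joint_efforts": joint torques, N m; "tool_pos": TCP position; "eef_rot": TCP orientation; "contact_force": force on the tool from outside, world axes, zero at the start; "wrist_torque": the same for the moment, N m; "gripper_width": finger opening in m; "grip_force": force on a finger pad.
Only numpy, scipy, OpenCV 4.12 (cv2) and the standard library are available. Lean on these libraries where they do the work, as an engineer would, in place of code of your own. Each camera call takes 0.05 s, during which the arm holds its last target. There are 200 camera calls.

## Working session

There is one attempt and no reset: what is moved stays moved. The work goes in short steps, Python scripts to look and compute and a tool call to move; the robot and the scene stay as the last step left them, time stands still between calls to the robot, and variables do not carry over. Pictures are saved under pics/ and viewed, at most 14 in all, crops included, and the job is handed in when it is done.

```bash
ls; mkdir -p pics
```

Run:
```python
from bench import bot
import cv2,numpy as np
for n in("scene","side"):
    cv2.imwrite(f"pics/{n}0.png",bot.snapshot(n))
    c=bot.get_calibration(n);print(n,c["fovy"],c["cx"],c["cy"]);print(np.round(c["extrinsics"],3))
print(bot.read_state())
```

```text
bench.py
pics
scene 43.44325956470196 253.85052274034675 194.9367835441063
[[ 0.998 -0.055 -0.014 -0.52 ]
 [-0.054 -0.841 -0.539  0.091]
 [ 0.018  0.539 -0.842  1.337]
 [ 0.     0.     0.     1.   ]]
side 55.16720923625048 256.15049195054866 197.7947888805641
[[ 1.    -0.008 -0.007 -0.545]
 [-0.01  -0.88  -0.474  0.065]
 [-0.002  0.474 -0.88   1.128]
 [ 0.     0.     0.     1.   ]]
{'clock': 0.1, 'qpos': array([ 1.08779702,  0.41182827, -0.01268562,  1.5969335 ,  0.00560065,
        1.13431956, -0.08218207]), 'dq': array([-8.44709398e-04,  3.02627162e-05, -7.70573134e-04, -3.35723066e-03,
       -1.27089165e-03,  6.95071317e-04,  5.66172589e-05]), 'joint_efforts': array([ 3.47881898e-03, -6.01825047e+01,  6.84711915e-01, -3.00087833e+01,
        1.41107026e-02,  6.35506731e-03,  3.58845591e-05]), 'tool_pos': array([ 0.25165342, -0.57161844,  0.2305431 ]), 'eef_rot': array([-3.07289704e+00, -6.46644800e-01,  6.43036540e-04]), 'contact_force': array([-0.50871373,  0.87620597, -0.26493668]), 'wrist_torque': array([-0.03832784, -0.04605889, -0.0220411 ]), 'grip_force': 0.0, 'gripper_width': 0.08530901247129687}
```

View pics/scene0.png

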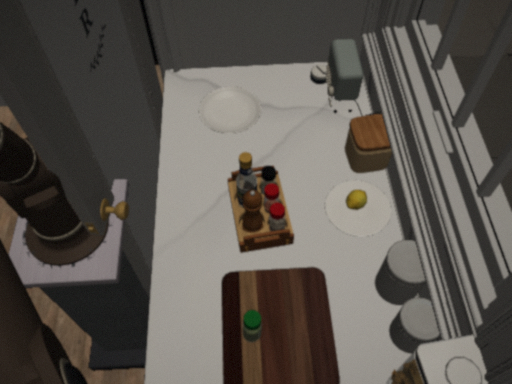

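View pics/side0.png

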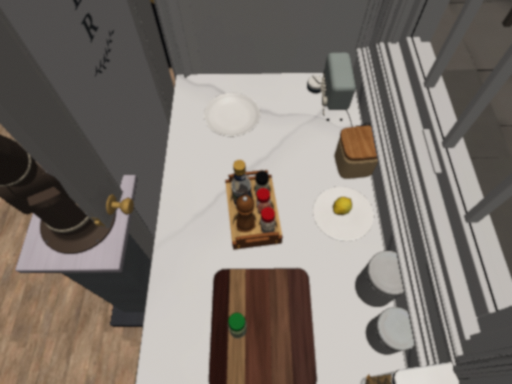

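Create h.py:
```python
import numpy as np,cv2
from bench import bot
def cam(n):
    c=bot.get_calibration(n);f=192/np.tan(np.radians(c["fovy"]/2))
    return f,c["cx"],c["cy"],np.array(c["extrinsics"])
def ray(n,u,v,z,C=None):
    f,cx,cy,E=C or cam(n);R=E[:3,:3];o=-R.T@E[:3,3]
    d=R.T@np.array([(u-cx)/f,(v-cy)/f,1]);return o+d*(z-o[2])/d[2]
def proj(n,p,C=None):
    f,cx,cy,E=C or cam(n);q=E[:3,:3]@np.array(p)+E[:3,3];return f*q[0]/q[2]+cx,f*q[1]/q[2]+cy
def blobs(m,a=25):
    n,l,s,c=cv2.connectedComponentsWithStats(m.astype(np.uint8));return [(s[i],c[i],l==i) for i in range(1,n) if s[i][4]>=a]
```

Run:
```python
from h import *
out=[]
for n in("scene","side"):
    im=cv2.imread(f"pics/{n}0.png");b,g,r=[im[...,i].astype(int) for i in range(3)]
    for nm,m,z in(("red",(r>110)&(g<60)&(b<70),.108),("green",(g>r+40)&(g>b+30),.132),("gold",(r>110)&(g>80)&(b<70)&(r-b>60),.2)):
        for s,c,_ in blobs(m): print(n,nm,s,np.round(c,1),np.round(ray(n,*c,z),4))
    k=(im.max(2)<45);k[:150]=0;k[210:]=0;k[:,:220]=0;k[:,300:]=0
    for s,c,_ in blobs(k,30): print(n,"black",s,np.round(c,1),np.round(ray(n,*c,.108),4))
    # plate
    cr=im[70:250,190:310];out.append(cv2.resize(cr,None,fx=3.3,fy=3.3,interpolation=cv2.INTER_CUBIC))
cv2.imwrite("pics/z.png",np.hstack(out)[:600,:800])
```

```text
scene red [266 184  13  10  95] [271.7 188.6] [0.5701 0.0223 0.108 ]
scene red [271 203  14  11 114] [277.3 208.2] [ 0.58   -0.0386  0.108 ]
scene green [245 311  15  16 195] [252.  318.5] [ 0.4999 -0.3307  0.132 ]
scene gold [240 153  11   9  84] [245. 157.] [0.5043 0.0611 0.2   ]
scene gold [277 176   8  30  46] [280.1 191.4] [ 0.5835 -0.0474  0.2   ]
scene gold [229 182  25  60 324] [237.2 212.3] [ 0.4788 -0.0989  0.2   ]
scene gold [349 190  17  16 202] [356.7 196.9] [ 0.7633 -0.0746  0.2   ]
scene gold [119 203   5  10  42] [120.9 207.5] [ 0.2056 -0.0686  0.2   ]
scene gold [256 207  13  27 111] [264.  222.3] [ 0.5394 -0.1296  0.2   ]
scene gold [286 217   6  16  27] [288.2 225.2] [ 0.5941 -0.1406  0.2   ]
scene black [240 167  11   9  63] [244.2 171.3] [0.5004 0.0825 0.108 ]
scene black [261 167  15  15 174] [268.1 173.5] [0.564  0.0712 0.108 ]
scene black [244 182  13   8  55] [249.2 185.7] [0.5116 0.0351 0.108 ]
scene black [237 188  22  21 132] [243.6 198.8] [ 0.495  -0.0049  0.108 ]
side red [256 188  14  12 131] [262.9 193.4] [0.5655 0.023  0.108 ]
side red [261 206  14  1
[... 273 characters left out ...]
186  25  47 118] [246.3 214.2] [ 0.5217 -0.0865  0.2   ]
side gold [111 199  19  13 103] [121.7 204.7] [ 0.2081 -0.0566  0.2   ]
side gold [334 198  17  16 224] [341.9 205.5] [ 0.7607 -0.0649  0.2   ]
side gold [233 232  30  11  55] [247.1 235.8] [ 0.5237 -0.144   0.2   ]
side gold [230 271  15  42 350] [238. 289.] [ 0.504  -0.2718  0.2   ]
side gold [229 337   4  23  60] [230.2 346.4] [ 0.4896 -0.3913  0.2   ]
side gold [239 338   6  32  79] [242.2 353.3] [ 0.5147 -0.4047  0.2   ]
side gold [230 369   6  15  35] [233.2 376.6] [ 0.4971 -0.448   0.2   ]
side gold [238 369   5  15  43] [239.7 377.8] [ 0.5101 -0.4501  0.2   ]
side black [256 172  12  13 128] [261.6 178. ] [0.5624 0.0741 0.108 ]
```

View pics/z.png

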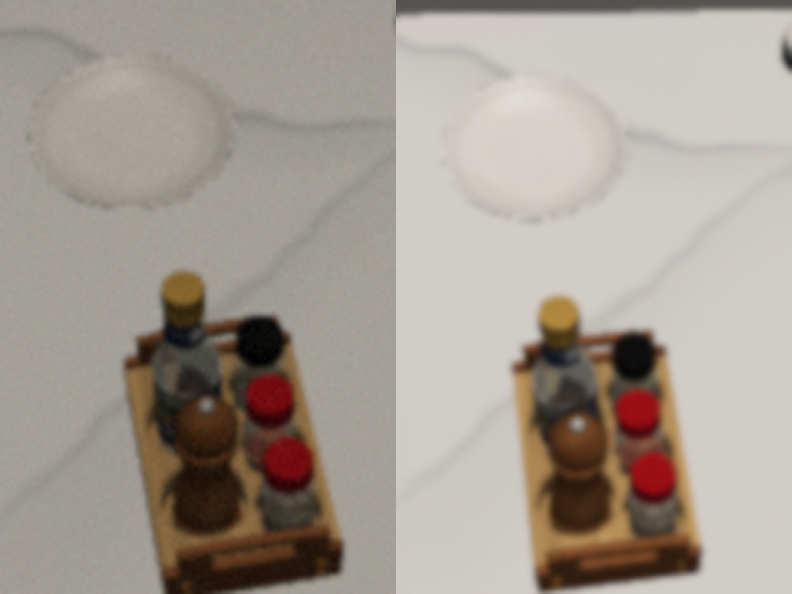

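Add to h.py:
```python
from scipy.spatial.transform import Rotation as Ro
def to(p,yaw=None,verbose=1):
    """delta in tool axes to bring TCP to p, tool down, tool-x... yaw = world angle of closing axis (tool y)"""
    s=bot.read_state();R=Ro.from_rotvec(s["eef_rot"]).as_matrix();ty=R[:,1]
    y0=np.arctan2(ty[1],ty[0])
    d=R.T@(np.array(p)-s["tool_pos"])
    print("t",round(s["clock"],1),"pos",np.round(s["tool_pos"],4),"closing axis yaw",round(y0,3),"tilt",round(float(np.arccos(-R[2,2])),3),"delta tool",np.round(d,4))
    if yaw is not None: 
        w=(yaw-y0+np.pi/2)%np.pi-np.pi/2; print("rz (tool) needed",round(-w,3),"q7",round(s["qpos"][6],2))
```

Run:
```python
from h import *
to([.53,.0,.42],0.13)
s=bot.read_state();R=Ro.from_rotvec(s["eef_rot"]).as_matrix();print(np.round(R,3))
f,cx,cy,E=cam("wrist");o=-E[:3,:3].T@E[:3,3];print(f,cx,cy,"cam in tool",R.T@(o-s["tool_pos"]));print(np.round(E[:3,:3]@R,3))
for n in("scene","side"):
    im=cv2.imread(f"pics/{n}0.png")
    print(n,"world0",proj(n,[0,0,0]))
# plate centre & board edges
print(ray("scene",230,110,.023),ray("side",231.8,114.8,.023))
for n,l,r,t in(("scene",(223,300),(332,300),(275,268)),("side",(211,300),(313,300),(262,268.5))):
    print(n,[np.round(ray(n,*q,.036),3) for q in(l,r,t)])
```

```text
t 0.1 pos [ 0.2517 -0.5716  0.2305] closing axis yaw -1.156 tilt 0.001 delta tool [ 0.4851 -0.4112 -0.1889]
rz (tool) needed -1.286 q7 -0.08
[[ 0.915  0.403 -0.001]
 [ 0.403 -0.915  0.001]
 [-0.    -0.001 -1.   ]]
301.3563591675939 260.152965310485 191.81243353468648 cam in tool [ 0.08142778  0.00047821 -0.14265788]
[[-0.001  1.    -0.001]
 [-0.95  -0.001 -0.312]
 [-0.312  0.001  0.95 ]]
scene world0 (np.float64(66.57520462055916), np.float64(227.68981933882617))
side world0 (np.float64(78.44791819024866), np.float64(218.84761546222796))
[0.46593353 0.38510651 0.023     ] [0.46299219 0.38649561 0.023     ]
scene [array([ 0.431, -0.249,  0.036]), array([ 0.697, -0.265,  0.036]), array([ 0.565, -0.172,  0.036])]
side [array([ 0.424, -0.258,  0.036]), array([ 0.694, -0.261,  0.036]), array([ 0.56 , -0.174,  0.036])]
```

The rows are not in the units I measure in: shifts go in shares of 0.5 m and turns go in shares of 2 pi rad. I convert before sending: -0.038 m / 0.5 = -0.076, 0.0323 m / 0.5 = 0.0646.

Call:
{"name": "inch_along", "arguments": {
  "steps": {"increments": [[0, 0, -0.076, 0, 0, 0], [0, 0, -0.076, 0, 0, 0], [0, 0, -0.076, 0, 0, 0], [0, 0, -0.076, 0, 0, 0], [0, 0, -0.076, 0, 0, 0], [0.0646, -0.0464, 0, 0, 0, 0], [0.0646, -0.0464, 0, 0, 0, 0], [0.0646, -0.0464, 0, 0, 0, 0], [0.0646, -0.0464, 0, 0, 0, 0], [0.0646, -0.0464, 0, 0, 0, 0], [0.0646, -0.0464, 0, 0, 0, 0], [0.0646, -0.0464, 0, 0, 0, 0], [0.0646, -0.0464, 0, 0, 0, 0], [0.0646, -0.0464, 0, 0, 0, 0], [0.0646, -0.0464, 0, 0, 0, 0], [0.0646, -0.0464, 0, 0, 0, 0], [0.0646, -0.0464, 0, 0, 0, 0], [0.0646, -0.0464, 0, 0, 0, 0], [0.0646, -0.0464, 0, 0, 0, 0], [0.0646, -0.0464, 0, 0, 0, 0]]}
}}

```text
clock: 1.77
tool_pos: [0.5555, -0.0566, 0.4211]
eef_rot: [3.074, 0.646, -0.0]
contact_force: [0.7, -0.2, -0.3]
gripper_width: 0.0853
grip_force: 0.0
```

Call:
{"name": "inch_along", "arguments": {
  "steps": {"increments": [[0, 0, 0, 0, 0, -0.0186], [0, 0, 0, 0, 0, -0.0186], [0, 0, 0, 0, 0, -0.0186], [0, 0, 0, 0, 0, -0.0186], [0, 0, 0, 0, 0, -0.0186], [0, 0, 0, 0, 0, -0.0186], [0, 0, 0, 0, 0, -0.0186], [0, 0, 0, 0, 0, -0.0186], [0, 0, 0, 0, 0, -0.0186], [0, 0, 0, 0, 0, -0.0186], [0, 0, 0, 0, 0, -0.0186], [0, 0, 0, 0, 0, 0], [0, 0, 0, 0, 0, 0]]}
}}

```text
clock: 2.85
tool_pos: [0.5549, -0.0584, 0.4209]
eef_rot: [-2.075, -2.358, 0.001]
contact_force: [0.3, -1.0, 0.3]
gripper_width: 0.0853
grip_force: 0.0
```

Run:
```python
from h import *
to([.53,.0,.42],0.13)
cv2.imwrite("pics/w1.png",bot.snapshot("wrist"))
```

```text
t 2.9 pos [ 0.5549 -0.0584  0.4209] closing axis yaw 0.127 tilt 0.001 delta tool [ 0.0611 -0.0173  0.001 ]
rz (tool) needed -0.003 q7 0.02
```

View pics/w1.png

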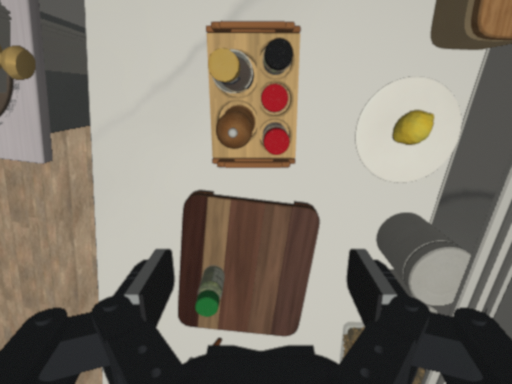

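Run:
```python
from h import *
im=cv2.imread("pics/w1.png");b,g,r=[im[...,i].astype(int) for i in range(3)]
C=cam("wrist")
roi=np.zeros(im.shape[:2],bool);roi[20:345,170:325]=1
for nm,m,z in(("red",(r>100)&(g<70)&(b<80),.108),("green",(g>r+40)&(g>b+30),.132),("gold",(r>130)&(g>100)&(b<110)&(r-b>60)&(np.arange(384)[:,None]<90)&(np.arange(512)<242),.2),
  ("black",(im.max(2)<60)&(np.arange(384)[:,None]<110),.108),("btn",(im.min(2)>140)&(np.arange(384)[:,None]<150)&(np.arange(384)[:,None]>110)&(np.arange(512)<255)&(np.arange(512)>218),.18)):
    for s,c,_ in blobs(m&roi,8): print(nm,s,np.round(c,1),np.round(ray(0,*c,z,C),4))
# block top edges left/right rows between cheeks
hsv=cv2.cvtColor(im,cv2.COLOR_BGR2HSV)
w=(hsv[...,1]>70)
for row in(40,95,110,150):
    c=np.flatnonzero(w[row,190:320])+190;L,Rr=c.min(),c.max()
    print(row,L,Rr,np.round(ray(0,L-.5,row,.042,C),4),np.round(ray(0,Rr+.5,row,.042,C),4))
# board
m=((im.max(2)<150)&(hsv[...,1]>50)&roi).astype(np.uint8);m[:185]=0
m=cv2.morphologyEx(m,cv2.MORPH_OPEN,np.ones((7,7)));m=cv2.morphologyEx(m,cv2.MORPH_CLOSE,np.ones((15,15)))
ct=max(cv2.findContours(m,0,2)[0],key=cv2.contourArea)[:,0]
P=np.array([ray(0,u,v,.036,C)[:2] for u,v in ct],np.float32);print("board",cv2.minAreaRect(P))
```

```text
red [261  84  27  28 576] [274.2  97.4] [0.5673 0.017  0.108 ]
red [263 129  26  25 524] [275.9 140.9] [ 0.5787 -0.0446  0.108 ]
green [196 296  22  20 346] [206.4 305.8] [ 0.4984 -0.3369  0.132 ]
gold [ 208   33   34   57 1447] [222.6  56. ] [0.5004 0.054  0.2   ]
black [215  30  14   2  24] [220.8  30.4] [0.4835 0.0936 0.108 ]
black [277  30  14   2  24] [282.7  30.6] [0.5667 0.104  0.108 ]
black [265  39  27  32 685] [278.   54.1] [0.5647 0.0743 0.108 ]
black [223  77  17   8  29] [231.6  82.1] [0.5044 0.03   0.108 ]
btn [230 130   6   6  32] [232.5 132.5] [ 0.5179 -0.0306  0.18  ]
40 207 299 [0.4535 0.088  0.042 ] [0.5977 0.1062 0.042 ]
95 210 297 [0.4642 0.0068 0.042 ] [0.6081 0.025  0.042 ]
110 211 296 [ 0.4676 -0.0169  0.042 ] [0.6103 0.0012 0.042 ]
150 213 295 [ 0.476  -0.0837  0.042 ] [ 0.6196 -0.0656  0.042 ]
board ((0.5583381652832031, -0.31830328702926636), (0.310630202293396, 0.2580985724925995), 89.86983489990234)
```

Run:
```python
from h import *
to([.518,-.0305,.131],0.130)
im=cv2.imread("pics/w1.png");cv2.imwrite("pics/bz.png",cv2.resize(im[15:175,190:320],None,fx=3.7,fy=3.7,interpolation=cv2.INTER_CUBIC))
```

```text
t 2.9 pos [ 0.5549 -0.0584  0.421 ] closing axis yaw 0.127 tilt 0.0 delta tool [ 0.0323 -0.033   0.29  ]
rz (tool) needed -0.003 q7 0.02
```

View pics/bz.png

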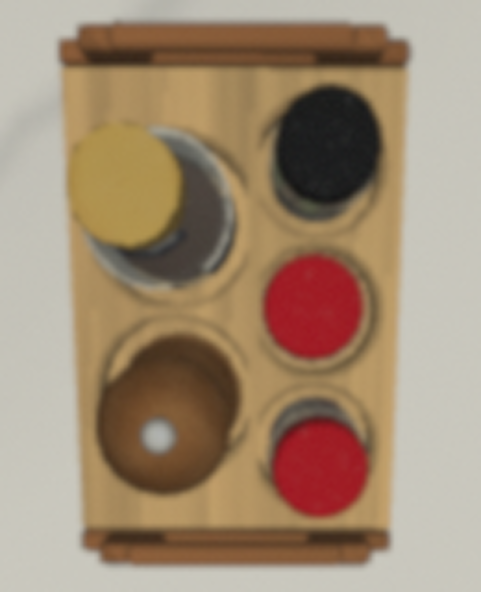

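Run:
```python
from h import *
C=cam("wrist")
print("bottle top",ray(0,223.3,64,.226,C),"mill btn",ray(0,232.4,132.8,.182,C))
```

```text
bottle top [0.50500764 0.04418613 0.226     ] mill btn [ 0.51792097 -0.03076018  0.182     ]
```

Call:
{"name": "inch_along", "arguments": {
  "steps": {"increments": [[0.0324, -0.033, 0, 0, 0, -0.0005], [0.0322, -0.033, 0, 0, 0, 0], [0, 0, 0.072, 0, 0, 0], [0, 0, 0.072, 0, 0, 0], [0, 0, 0.072, 0, 0, 0], [0, 0, 0.072, 0, 0, 0], [0, 0, 0.072, 0, 0, 0], [0, 0, 0.07, 0, 0, 0], [0, 0, 0.06, 0, 0, 0], [0, 0, 0, 0, 0, 0], [0, 0, 0, 0, 0, 0]]}
}}

```text
clock: 3.82
tool_pos: [0.5173, -0.0305, 0.1757]
eef_rot: [-2.068, -2.361, 0.002]
contact_force: [0.3, -1.0, 1.3]
gripper_width: 0.0855
grip_force: 0.0
```

Run:
```python
from h import *
to([.518,-.0305,.131],0.130)
cv2.imwrite("pics/w2.png",bot.snapshot("wrist"))
```

```text
t 3.8 pos [ 0.5173 -0.0305  0.1757] closing axis yaw 0.132 tilt 0.003 delta tool [-0.0001  0.0008  0.0447]
rz (tool) needed 0.002 q7 -0.11
```

Scaled: 0.023 m / 0.5 = 0.046, 0.022 m / 0.5 = 0.044.

Call:
{"name": "inch_along", "arguments": {
  "steps": {"increments": [[0, 0.0016, 0.046, 0, 0, 0], [0, 0, 0.044, 0, 0, 0], [0, 0, 0, 0, 0, 0]]}
}}

```text
clock: 4.12
tool_pos: [0.5185, -0.0308, 0.1306]
eef_rot: [-2.069, -2.363, 0.002]
contact_force: [-1.2, -0.1, 0.1]
gripper_width: 0.0853
grip_force: 0.0
```

Call:
{"name": "inch_along", "arguments": {
  "steps": {"increments": [[0, 0, 0, 0, 0, 0], [0, 0, 0, 0, 0, 0], [0, 0, 0, 0, 0, 0], [0, 0, 0, 0, 0, 0], [0, 0, 0, 0, 0, 0], [0, 0, 0, 0, 0, 0], [0, 0, 0, 0, 0, 0]]},
  "finger_gap": 0.03,
  "squeeze": 50
}}

```text
clock: 4.7
tool_pos: [0.5201, -0.0306, 0.1337]
eef_rot: [2.066, 2.362, 0.002]
contact_force: [-1.6, -1.0, 9.2]
gripper_width: 0.0466
grip_force: 49.7
```

Run:
```python
from h import *
to([.518,-.0305,.300])
```

```text
t 4.7 pos [ 0.5201 -0.0306  0.1337] closing axis yaw 0.134 tilt 0.003 delta tool [ 1.000e-04 -1.600e-03 -1.663e-01]
```

Scaled: -0.03 m / 0.5 = -0.06, -0.02 m / 0.5 = -0.04.

Call:
{"name": "inch_along", "arguments": {
  "steps": {"increments": [[0, 0, -0.02, 0, 0, 0], [0, 0, -0.04, 0, 0, 0], [0, 0, -0.06, 0, 0, 0], [0, 0, -0.06, 0, 0, 0], [0, 0, -0.06, 0, 0, 0], [0, 0, -0.04, 0, 0, 0], [0, 0, -0.012, 0, 0, 0], [0, 0, 0, 0, 0, 0]]}
}}

```text
clock: 5.37
tool_pos: [0.5196, -0.0304, 0.2794]
eef_rot: [2.066, 2.363, 0.003]
contact_force: [-0.2, -0.9, -2.6]
gripper_width: 0.0466
grip_force: 52.0
```

Run:
```python
from h import *
to([.61,-.26,.162],.132)
```

```text
t 5.4 pos [ 0.5196 -0.0304  0.2794] closing axis yaw 0.134 tilt 0.004 delta tool [-0.2395  0.0585  0.1179]
rz (tool) needed 0.002 q7 -0.04
```

Scaled: -0.03 m / 0.5 = -0.06, -0.026 m / 0.5 = -0.052.

Call:
{"name": "inch_along", "arguments": {
  "steps": {"increments": [[-0.024, 0.006, 0, 0, 0, 0], [-0.044, 0.0106, 0, 0, 0, 0], [-0.06, 0.0146, 0, 0, 0, 0], [-0.06, 0.0146, 0, 0, 0, 0], [-0.06, 0.0146, 0, 0, 0, 0], [-0.06, 0.0146, 0, 0, 0, 0], [-0.06, 0.0146, 0, 0, 0, 0], [-0.052, 0.013, 0, 0, 0, 0], [-0.038, 0.01, 0, 0, 0, 0], [-0.02, 0.0044, 0, 0, 0, 0], [0, 0, 0.04, 0, 0, 0], [0, 0, 0.06, 0, 0, 0], [0, 0, 0.06, 0, 0, 0], [0, 0, 0.04, 0, 0, 0], [0, 0, 0.02, 0, 0, 0], [0, 0, 0, 0, 0, 0], [0, 0, 0, 0, 0, 0]]}
}}

```text
clock: 6.78
tool_pos: [0.6087, -0.2593, 0.167]
eef_rot: [-2.067, -2.365, 0.0]
contact_force: [0.3, 0.6, -1.9]
gripper_width: 0.0463
grip_force: 52.1
```

Run:
```python
from h import *
to([.61,-.26,.156],.132)
cv2.imwrite("pics/s1.png",bot.snapshot("side")[150:,150:400])
```

```text
t 6.8 pos [ 0.6087 -0.2593  0.167 ] closing axis yaw 0.134 tilt 0.001 delta tool [-0.0008  0.0013  0.011 ]
rz (tool) needed 0.002 q7 0.25
```

View pics/s1.png

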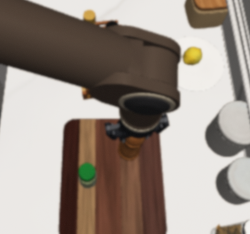

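Scaled: 0.004 m / 0.5 = 0.008, 0.003 m / 0.5 = 0.006.

Call:
{"name": "inch_along", "arguments": {
  "steps": {"increments": [[0, 0, 0.008, 0, 0, 0], [0, 0, 0.006, 0, 0, 0], [0, 0, 0.002, 0, 0, 0], [0, 0, 0, 0, 0, 0]]}
}}

```text
clock: 7.17
tool_pos: [0.6087, -0.2596, 0.1595]
eef_rot: [2.067, 2.365, -0.0]
contact_force: [0.1, -0.1, -2.3]
gripper_width: 0.0465
grip_force: 52.0
```

Call:
{"name": "inch_along", "arguments": {
  "steps": {"increments": [[0, 0, 0.002, 0, 0, 0], [0, 0, 0, 0, 0, 0]]}
}}

```text
clock: 7.33
tool_pos: [0.6088, -0.2596, 0.1584]
eef_rot: [2.068, 2.365, 0.0]
contact_force: [-0.6, 0.1, -1.9]
gripper_width: 0.0467
grip_force: 52.0
```

Scaled: 0.001 m / 0.5 = 0.002.

Call:
{"name": "inch_along", "arguments": {
  "steps": {"increments": [[0, 0, 0.002, 0, 0, 0], [0, 0, 0.002, 0, 0, 0], [0, 0, 0, 0, 0, 0]]}
}}

```text
clock: 7.58
tool_pos: [0.6092, -0.2601, 0.1579]
eef_rot: [2.067, 2.363, -0.0]
contact_force: [-2.4, 0.2, 6.2]
gripper_width: 0.0462
grip_force: 52.9
```

Call:
{"name": "inch_along", "arguments": {
  "steps": {"increments": [[0, 0, 0.002, 0, 0, 0], [0, 0, 0, 0, 0, 0]]}
}}

```text
clock: 7.75
tool_pos: [0.6093, -0.2603, 0.1578]
eef_rot: [2.066, 2.362, -0.0]
contact_force: [-5.0, 0.6, 12.0]
gripper_width: 0.0466
grip_force: 53.3
```

Call:
{"name": "inch_along", "arguments": {
  "steps": {"increments": [[0, 0, 0.002, 0, 0, 0], [0, 0, 0, 0, 0, 0]]}
}}

```text
clock: 7.92
tool_pos: [0.6095, -0.2606, 0.1578]
eef_rot: [2.066, 2.361, -0.001]
contact_force: [-5.5, -0.3, 16.9]
gripper_width: 0.0465
grip_force: 53.8
```

Scaled: -0.003 m / 0.5 = -0.006.

Call:
{"name": "inch_along", "arguments": {
  "steps": {"increments": [[0, 0, -0.006, 0, 0, 0], [0, 0, 0, 0, 0, 0]]}
}}

```text
clock: 8.08
tool_pos: [0.6092, -0.2597, 0.1583]
eef_rot: [2.067, 2.364, 0.001]
contact_force: [0.2, 1.2, -2.4]
gripper_width: 0.0462
grip_force: 52.1
```

Call:
{"name": "inch_along", "arguments": {
  "steps": {"increments": [[0, 0, 0, 0, 0, 0], [0, 0, 0, 0, 0, 0], [0, 0, 0, 0, 0, 0], [0, 0, 0, 0, 0, 0], [0, 0, 0, 0, 0, 0], [0, 0, -0.04, 0, 0, 0], [0, 0, -0.07, 0, 0, 0], [0, 0, -0.07, 0, 0, 0], [0, 0, -0.07, 0, 0, 0], [0, 0, -0.06, 0, 0, 0], [0, 0, 0, 0, 0, 0]]},
  "finger_gap": 0.085
}}

```text
clock: 9.0
tool_pos: [0.6113, -0.2598, 0.3198]
eef_rot: [2.061, 2.358, 0.006]
contact_force: [1.0, 0.0, 1.1]
gripper_width: 0.0847
grip_force: 0.0
```

Run:
```python
from h import *
to([.505,.0445,.183],.132)
```

```text
t 9.0 pos [ 0.6113 -0.2598  0.3198] closing axis yaw 0.134 tilt 0.011 delta tool [ 0.3164 -0.066   0.1347]
rz (tool) needed 0.002 q7 0.3
```

Scaled: 0.035 m / 0.5 = 0.07, 0.03 m / 0.5 = 0.06.

Call:
{"name": "inch_along", "arguments": {
  "steps": {"increments": [[0.04, -0.0084, 0, 0, 0, 0], [0.07, -0.0146, 0, 0, 0, 0], [0.07, -0.0146, 0, 0, 0, 0], [0.07, -0.0146, 0, 0, 0, 0], [0.07, -0.0146, 0, 0, 0, 0], [0.07, -0.0146, 0, 0, 0, 0], [0.07, -0.0146, 0, 0, 0, 0], [0.07, -0.0146, 0, 0, 0, 0], [0.06, -0.0126, 0, 0, 0, 0], [0.0428, -0.0088, 0, 0, 0, 0], [0, 0, 0, 0, 0, 0], [0, 0, 0, 0, 0, 0]]}
}}

```text
clock: 10.0
tool_pos: [0.5008, 0.0464, 0.3125]
eef_rot: [2.064, 2.368, 0.0]
contact_force: [0.8, 0.3, -0.2]
gripper_width: 0.0851
grip_force: 0.0
```

Run:
```python
from h import *
to([.505,.0445,.183],.132)
cv2.imwrite("pics/s2.png",bot.snapshot("wrist"))
```

```text
t 10.0 pos [0.5008 0.0464 0.3125] closing axis yaw 0.137 tilt 0.001 delta tool [-0.0024  0.0038  0.1295]
rz (tool) needed 0.005 q7 -0.17
```

View pics/s2.png

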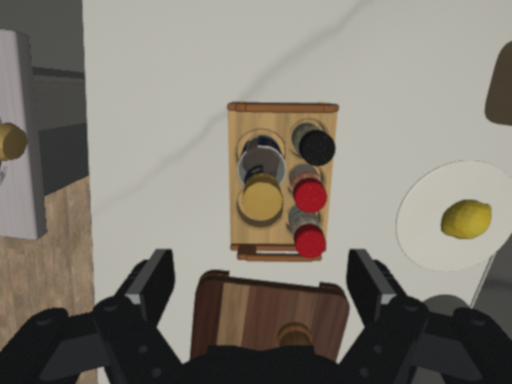

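Run:
```python
from h import *
print(ray("wrist",262.5,201,.226))
```

```text
[0.50498825 0.04205925 0.226     ]
```

Call:
{"name": "inch_along", "arguments": {
  "steps": {"increments": [[-0.0048, 0.006, 0.05, 0, 0, 0.0008], [0, 0, 0.07, 0, 0, 0], [0, 0, 0.07, 0, 0, 0], [0, 0, 0.05, 0, 0, 0], [0, 0, 0.02, 0, 0, 0], [0, 0, 0, 0, 0, 0]]}
}}

```text
clock: 10.55
tool_pos: [0.5033, 0.0417, 0.1799]
eef_rot: [-2.073, -2.356, 0.005]
contact_force: [-0.3, 0.4, 1.0]
gripper_width: 0.0852
grip_force: 0.0
```

Run:
```python
from h import *
to([.505,.0445,.183],.132)
```

```text
t 10.6 pos [0.5033 0.0417 0.1799] closing axis yaw 0.127 tilt 0.005 delta tool [ 0.0026  0.002  -0.0031]
rz (tool) needed -0.005 q7 -0.27
```

Scaled: 0.0015 m / 0.5 = 0.003.

Call:
{"name": "inch_along", "arguments": {
  "steps": {"increments": [[0.003, 0.003, 0, 0, 0, 0], [0, 0, 0, 0, 0, 0], [0, 0, 0, 0, 0, 0], [0, 0, 0, 0, 0, 0], [0, 0, 0, 0, 0, 0], [0, 0, 0, 0, 0, 0], [0, 0, 0, 0, 0, 0], [0, 0, 0, 0, 0, 0]]},
  "finger_gap": 0.02,
  "squeeze": 60
}}

```text
clock: 11.22
tool_pos: [0.5066, 0.0451, 0.1841]
eef_rot: [2.072, 2.358, 0.003]
contact_force: [-1.4, -0.4, 6.5]
gripper_width: 0.0351
grip_force: 59.0
```

Call:
{"name": "inch_along", "arguments": {
  "steps": {"increments": [[0, 0, -0.012, 0, 0, 0], [0, 0, -0.02, 0, 0, 0], [0, 0, -0.008, 0, 0, 0], [0, 0, 0, 0, 0, 0]]}
}}

```text
clock: 11.55
tool_pos: [0.5064, 0.045, 0.2038]
eef_rot: [2.073, 2.359, 0.002]
contact_force: [-0.5, -0.0, -3.1]
gripper_width: 0.0345
grip_force: 59.6
```

Run:
```python
from h import *
to([.61,-.38,.36],.132)
```

```text
t 11.6 pos [0.5064 0.045  0.2038] closing axis yaw 0.129 tilt 0.002 delta tool [-0.4349  0.0485 -0.1559]
rz (tool) needed -0.003 q7 -0.25
```

Scaled: -0.035 m / 0.5 = -0.07, -0.01 m / 0.5 = -0.02.

Call:
{"name": "inch_along", "arguments": {
  "steps": {"increments": [[0, 0, -0.04, 0, 0, 0], [0, 0, -0.06, 0, 0, 0], [0, 0, -0.07, 0, 0, 0], [0, 0, -0.07, 0, 0, 0], [0, 0, -0.07, 0, 0, 0], [0, 0, -0.06, 0, 0, 0], [0, 0, -0.03, 0, 0, 0], [-0.02, 0.0022, 0, 0, 0, 0], [-0.04, 0.0044, 0, 0, 0, 0], [-0.06, 0.0066, 0, 0, 0, 0], [-0.06, 0.0066, 0, 0, 0, 0], [-0.06, 0.0066, 0, 0, 0, 0], [-0.06, 0.0066, 0, 0, 0, 0], [-0.06, 0.0066, 0, 0, 0, 0], [-0.06, 0.0066, 0, 0, 0, 0]]}
}}

```text
clock: 12.8
tool_pos: [0.555, -0.1629, 0.4001]
eef_rot: [-2.073, -2.358, 0.003]
contact_force: [0.6, -0.5, -3.5]
gripper_width: 0.0345
grip_force: 60.1
```

Run:
```python
from h import *
to([.61,-.385,.21],.132)
```

```text
t 12.8 pos [ 0.555  -0.1629  0.4001] closing axis yaw 0.129 tilt 0.003 delta tool [-0.2274  0.0266  0.1899]
rz (tool) needed -0.003 q7 0.21
```

Scaled: 0.035 m / 0.5 = 0.07, -0.03 m / 0.5 = -0.06.

Call:
{"name": "inch_along", "arguments": {
  "steps": {"increments": [[-0.06, 0.007, 0, 0, 0, 0], [-0.06, 0.007, 0, 0, 0, 0], [-0.06, 0.007, 0, 0, 0, 0], [-0.06, 0.007, 0, 0, 0, 0], [-0.06, 0.007, 0, 0, 0, 0], [-0.06, 0.007, 0, 0, 0, 0], [-0.05, 0.006, 0, 0, 0, 0], [-0.03, 0.0036, 0, 0, 0, 0], [-0.0148, 0.002, 0, 0, 0, 0], [0, 0, 0, 0, 0, 0], [0, 0, 0.04, 0, 0, 0], [0, 0, 0.07, 0, 0, 0], [0, 0, 0.07, 0, 0, 0], [0, 0, 0.07, 0, 0, 0], [0, 0, 0.06, 0, 0, 0], [0, 0, 0.03, 0, 0, 0], [0, 0, 0.016, 0, 0, 0], [0, 0, 0, 0, 0, 0], [0, 0, 0, 0, 0, 0]]}
}}

```text
clock: 14.38
tool_pos: [0.6118, -0.3817, 0.2252]
eef_rot: [2.072, 2.36, 0.001]
contact_force: [-0.3, -0.2, -2.8]
gripper_width: 0.0345
grip_force: 60.2
```

Run:
```python
from h import *
to([.61,-.385,.208],.132)
```

```text
t 14.4 pos [ 0.6118 -0.3817  0.2252] closing axis yaw 0.13 tilt 0.001 delta tool [-0.003  -0.0022  0.0172]
rz (tool) needed -0.002 q7 0.44
```

Scaled: 0.006 m / 0.5 = 0.012, 0.004 m / 0.5 = 0.008.

Call:
{"name": "inch_along", "arguments": {
  "steps": {"increments": [[0, 0, 0.012, 0, 0, 0], [0, 0, 0.008, 0, 0, 0], [0, 0, 0.006, 0, 0, 0], [0, 0, 0.004, 0, 0, 0], [0, 0, 0, 0, 0, 0]]}
}}

```text
clock: 14.8
tool_pos: [0.6112, -0.3824, 0.2089]
eef_rot: [-2.073, -2.36, 0.0]
contact_force: [0.2, 0.3, -3.2]
gripper_width: 0.0349
grip_force: 60.1
```

Call:
{"name": "inch_along", "arguments": {
  "steps": {"increments": [[0, 0, 0.002, 0, 0, 0], [0, 0, 0.002, 0, 0, 0], [0, 0, 0, 0, 0, 0]]}
}}

```text
clock: 15.05
tool_pos: [0.6117, -0.3828, 0.2084]
eef_rot: [2.073, 2.359, 0.0]
contact_force: [-0.9, 0.0, 2.1]
gripper_width: 0.0349
grip_force: 61.1
```

Call:
{"name": "inch_along", "arguments": {
  "steps": {"increments": [[0, 0, 0.002, 0, 0, 0], [0, 0, 0.002, 0, 0, 0], [0, 0, 0, 0, 0, 0]]}
}}

```text
clock: 15.3
tool_pos: [0.6121, -0.3833, 0.2083]
eef_rot: [2.072, 2.356, -0.0]
contact_force: [-2.7, 0.2, 11.8]
gripper_width: 0.0349
grip_force: 62.7
```

Scaled: -0.002 m / 0.5 = -0.004.

Call:
{"name": "inch_along", "arguments": {
  "steps": {"increments": [[0, 0, -0.004, 0, 0, 0], [0, 0, 0, 0, 0, 0]]}
}}

```text
clock: 15.47
tool_pos: [0.6117, -0.3826, 0.2083]
eef_rot: [2.073, 2.359, 0.0]
contact_force: [-1.7, -0.1, 4.5]
gripper_width: 0.0351
grip_force: 61.5
```

Call:
{"name": "inch_along", "arguments": {
  "steps": {"increments": [[0, 0, 0, 0, 0, 0], [0, 0, 0, 0, 0, 0], [0, 0, 0, 0, 0, 0], [0, 0, 0, 0, 0, 0], [0, 0, 0, 0, 0, 0], [0, 0, 0, 0, 0, 0], [0, 0, -0.04, 0, 0, 0], [0, 0, -0.07, 0, 0, 0], [0, 0, -0.07, 0, 0, 0], [0, 0, -0.05, 0, 0, 0], [0, 0, -0.02, 0, 0, 0], [0, 0, 0, 0, 0, 0]]},
  "finger_gap": 0.085
}}

```text
clock: 16.47
tool_pos: [0.6125, -0.3827, 0.3357]
eef_rot: [2.07, 2.356, 0.002]
contact_force: [-0.4, 0.8, 0.4]
gripper_width: 0.0852
grip_force: 0.0
```

Run:
```python
from h import *
to([.565,.055,.33],.132)
cv2.imwrite("pics/w3.png",bot.snapshot("wrist"))
```

```text
t 16.5 pos [ 0.6125 -0.3827  0.3357] closing axis yaw 0.129 tilt 0.005 delta tool [0.4402 0.0092 0.0044]
rz (tool) needed -0.003 q7 0.47
```

View pics/w3.png

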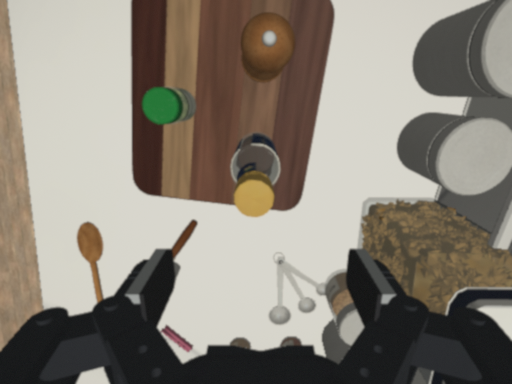

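Run:
```python
from h import *
C=cam("wrist");im=cv2.imread("pics/w3.png").astype(int);b,g,r=im[...,0],im[...,1],im[...,2]
for s,c,_ in blobs((g>r+40)&(g>b+30),50): print(s,c,ray(0,*c,.132,C))
```

```text
[ 142   87   38   37 1081] [160.68455134 105.27289547] [ 0.49704926 -0.3302313   0.132     ]
```

Call:
{"name": "inch_along", "arguments": {
  "steps": {"increments": [[0.04, 0.0008, 0, 0, 0, 0], [0.07, 0.0016, 0, 0, 0, 0], [0.076, 0.0016, 0, 0, 0, 0], [0.076, 0.0016, 0, 0, 0, 0], [0.076, 0.0016, 0, 0, 0, 0], [0.076, 0.0016, 0, 0, 0, 0], [0.076, 0.0016, 0, 0, 0, 0], [0.076, 0.0016, 0, 0, 0, 0], [0.076, 0.0016, 0, 0, 0, 0], [0.076, 0.0016, 0, 0, 0, 0], [0.072, 0.0016, 0, 0, 0, 0], [0.056, 0.0016, 0, 0, 0, 0], [0.034, 0, 0, 0, 0, 0], [0, 0, 0, 0, 0, 0], [0, 0, 0, 0, 0, 0]]}
}}

```text
clock: 17.77
tool_pos: [0.5631, 0.0557, 0.3304]
eef_rot: [-2.07, -2.361, 0.003]
contact_force: [1.0, -0.9, -0.5]
gripper_width: 0.0849
grip_force: 0.0
```

Run:
```python
from h import *
im=bot.snapshot("wrist");C=cam("wrist");cv2.imwrite("pics/w4.png",im)
for s,c,_ in blobs(im.max(2)<60,200): print(s,c,ray(0,*c,.108,C))
im=im.astype(int)
for s,c,_ in blobs((im[...,2]>100)&(im[...,1]<70)&(im[...,0]<80),50): print(s,c,ray(0,*c,.108,C))
to([.565,.074,.061],.132)
```

```text
[484  29  28 100 580] [495.37586207  77.51551724] [0.81656761 0.18351941 0.108     ]
[  2  70  47  10 310] [24.11612903 74.7483871 ] [0.28676719 0.11832541 0.108     ]
[   9  125   48   70 2513] [ 32.92041385 157.1850378 ] [0.28650325 0.02278983 0.108     ]
[247 128  32  36 862] [262.50812065 145.45243619] [0.56492952 0.07328712 0.108     ]
[    0   250   512   134 34476] [254.15161272 340.04414665] [ 0.59096485 -0.22308382  0.108     ]
[444 274  68  26 342] [474.8128655  283.50292398] [ 0.88888169 -0.0826736   0.108     ]
[244 324  30  20 206] [256.50485437 330.7815534 ] [ 0.59234863 -0.20521289  0.108     ]
[243 179  31  30 717] [258.23570432 192.9693166 ] [0.56743119 0.01224209 0.108     ]
[246 225  31  28 643] [261.13063764 238.28460342] [ 0.57936909 -0.05101944  0.108     ]
t 17.8 pos [0.5634 0.0542 0.3306] closing axis yaw 0.129 tilt 0.003 delta tool [0.0196 0.0048 0.2695]
rz (tool) needed -0.003 q7 -0.21
```

View pics/w4.png

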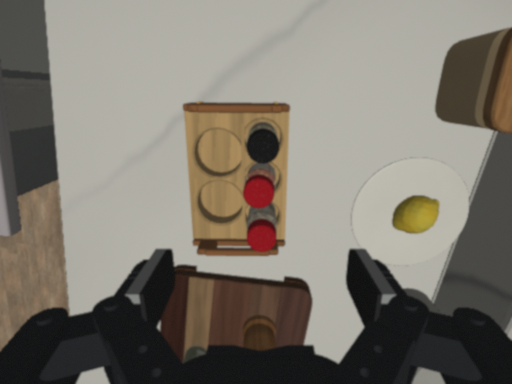

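Run:
```python
from h import *
for u,v in((218.5,150.5),(221,200)):print(ray("wrist",u,v,.042))
```

```text
[0.50477436 0.04698718 0.042     ]
[ 0.51496542 -0.02818506  0.042     ]
```

Call:
{"name": "inch_along", "arguments": {
  "steps": {"increments": [[0.0392, 0.009, 0, 0, 0, 0], [0, 0, 0.06, 0, 0, 0], [0, 0, 0.076, 0, 0, 0], [0, 0, 0.076, 0, 0, 0], [0, 0, 0.06, 0, 0, 0], [0, 0, 0.04, 0, 0, 0], [0, 0, 0, 0, 0, 0]]}
}}

```text
clock: 18.4
tool_pos: [0.5631, 0.072, 0.1708]
eef_rot: [-2.073, -2.353, 0.011]
contact_force: [-0.2, -0.1, -0.9]
gripper_width: 0.0852
grip_force: 0.0
```

Run:
```python
from h import *
to([.565,.0735,.061],.132)
```

```text
t 18.4 pos [0.5631 0.072  0.1708] closing axis yaw 0.126 tilt 0.009 delta tool [0.0013 0.0031 0.1098]
rz (tool) needed -0.006 q7 -0.33
```

Scaled: 0.03 m / 0.5 = 0.06, 0.025 m / 0.5 = 0.05.

Call:
{"name": "inch_along", "arguments": {
  "steps": {"increments": [[0.0026, 0.004, 0.06, 0, 0, 0], [0, 0, 0.06, 0, 0, 0], [0, 0, 0.05, 0, 0, 0], [0, 0, 0.03, 0, 0, 0], [0, 0, 0.016, 0, 0, 0], [0, 0, 0, 0, 0, 0]]}
}}

```text
clock: 18.9
tool_pos: [0.5674, 0.0754, 0.0673]
eef_rot: [-2.075, -2.358, 0.003]
contact_force: [0.6, -0.0, -0.4]
gripper_width: 0.0842
grip_force: 0.0
```

Call:
{"name": "inch_along", "arguments": {
  "steps": {"increments": [[0, 0, 0, 0, 0, 0], [0, 0, 0, 0, 0, 0], [0, 0, 0, 0, 0, 0], [0, 0, 0, 0, 0, 0], [0, 0, 0, 0, 0, 0], [0, 0, 0, 0, 0, 0], [0, 0, 0, 0, 0, 0]]},
  "finger_gap": 0.03,
  "squeeze": 30
}}

```text
clock: 19.48
tool_pos: [0.5681, 0.0765, 0.0697]
eef_rot: [2.073, 2.359, 0.001]
contact_force: [-2.0, -2.3, 5.1]
gripper_width: 0.0428
grip_force: 28.9
```

Call:
{"name": "inch_along", "arguments": {
  "steps": {"increments": [[0, 0, -0.012, 0, 0, 0], [0, 0, -0.02, 0, 0, 0], [0, 0, -0.008, 0, 0, 0], [0, 0, 0, 0, 0, 0]]}
}}

```text
clock: 19.82
tool_pos: [0.5688, 0.077, 0.0901]
eef_rot: [2.073, 2.359, 0.003]
contact_force: [0.3, 0.5, -0.3]
gripper_width: 0.0426
grip_force: 29.8
```

Scaled: -0.035 m / 0.5 = -0.07, -0.025 m / 0.5 = -0.05.

Call:
{"name": "inch_along", "arguments": {
  "steps": {"increments": [[0, 0, -0.04, 0, 0, 0], [0, 0, -0.07, 0, 0, 0], [0, 0, -0.07, 0, 0, 0], [0, 0, -0.07, 0, 0, 0], [0, 0, -0.05, 0, 0, 0], [0, 0, -0.02, 0, 0, 0], [0, 0, 0, 0, 0, 0]]}
}}

```text
clock: 20.4
tool_pos: [0.5689, 0.077, 0.2509]
eef_rot: [2.072, 2.357, 0.005]
contact_force: [-0.1, 0.2, -0.8]
gripper_width: 0.0424
grip_force: 29.9
```

Run:
```python
from h import *
to([.4645,.386,.08],.132)
```

```text
t 20.4 pos [0.5689 0.077  0.2509] closing axis yaw 0.129 tilt 0.005 delta tool [ 0.3199 -0.0646  0.1705]
rz (tool) needed -0.003 q7 -0.29
```

Scaled: 0.035 m / 0.5 = 0.07, 0.03 m / 0.5 = 0.06.

Call:
{"name": "inch_along", "arguments": {
  "steps": {"increments": [[0.03, -0.006, 0, 0, 0, 0], [0.06, -0.012, 0, 0, 0, 0], [0.07, -0.014, 0, 0, 0, 0], [0.07, -0.014, 0, 0, 0, 0], [0.07, -0.014, 0, 0, 0, 0], [0.07, -0.014, 0, 0, 0, 0], [0.07, -0.014, 0, 0, 0, 0], [0.07, -0.014, 0, 0, 0, 0], [0.06, -0.012, 0, 0, 0, 0], [0.04, -0.008, 0, 0, 0, 0], [0.03, -0.006, 0, 0, 0, 0], [0, 0, 0, 0, 0, 0], [0, 0, 0.05, 0, 0, 0], [0, 0, 0.07, 0, 0, 0], [0, 0, 0.07, 0, 0, 0], [0, 0, 0.05, 0, 0, 0], [0, 0, 0, 0, 0, 0]]}
}}

```text
clock: 21.82
tool_pos: [0.4606, 0.3814, 0.1212]
eef_rot: [-2.073, -2.359, 0.018]
contact_force: [-1.6, -1.5, -1.6]
gripper_width: 0.0425
grip_force: 29.9
```

Run:
```python
from h import *
to([.4645,.386,.075],.132)
cv2.imwrite("pics/s3.png",bot.snapshot("side")[40:260,120:360])
```

```text
t 21.8 pos [0.4606 0.3814 0.1212] closing axis yaw 0.128 tilt 0.011 delta tool [0.0044 0.0048 0.0461]
rz (tool) needed -0.004 q7 -0.97
```

View pics/s3.png

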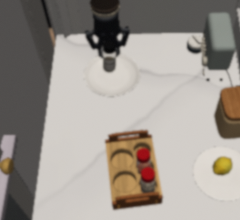

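The rows are not in the units I measure in: shifts go in shares of 0.5 m and turns go in shares of 2 pi rad. I convert before sending: 0.02 m / 0.5 = 0.04, 0.015 m / 0.5 = 0.03.

Call:
{"name": "inch_along", "arguments": {
  "steps": {"increments": [[0.008, 0.009, 0.03, 0, 0, 0], [0, 0, 0.04, 0, 0, 0], [0, 0, 0.024, 0, 0, 0], [0, 0, 0.008, 0, 0, 0], [0, 0, 0, 0, 0, 0], [0, 0, 0, 0, 0, 0]]}
}}

```text
clock: 22.37
tool_pos: [0.4674, 0.3906, 0.0783]
eef_rot: [2.074, 2.36, 0.001]
contact_force: [0.0, 0.7, -0.8]
gripper_width: 0.0425
grip_force: 29.9
```

Call:
{"name": "inch_along", "arguments": {
  "steps": {"increments": [[0, 0, 0.002, 0, 0, 0], [0, 0, 0.002, 0, 0, 0], [0, 0, 0, 0, 0, 0]]}
}}

```text
clock: 22.62
tool_pos: [0.4673, 0.3905, 0.0759]
eef_rot: [2.074, 2.36, 0.001]
contact_force: [-0.2, 0.5, -1.8]
gripper_width: 0.0427
grip_force: 29.9
```

Scaled: 0.001 m / 0.5 = 0.002.

Call:
{"name": "inch_along", "arguments": {
  "steps": {"increments": [[0, 0, 0.002, 0, 0, 0], [0, 0, 0.002, 0, 0, 0], [0, 0, 0, 0, 0, 0]]}
}}

```text
clock: 22.87
tool_pos: [0.467, 0.3902, 0.0732]
eef_rot: [2.074, 2.36, -0.0]
contact_force: [0.6, -0.4, -0.6]
gripper_width: 0.0427
grip_force: 29.9
```

Scaled: 0.002 m / 0.5 = 0.004, 0.001 m / 0.5 = 0.002.

Call:
{"name": "inch_along", "arguments": {
  "steps": {"increments": [[0, 0, 0.004, 0, 0, 0], [0, 0, 0.004, 0, 0, 0], [0, 0, 0.002, 0, 0, 0], [0, 0, 0.002, 0, 0, 0], [0, 0, 0, 0, 0, 0]]}
}}

```text
clock: 23.28
tool_pos: [0.4669, 0.3902, 0.0669]
eef_rot: [-2.074, -2.36, 0.001]
contact_force: [-0.3, 0.1, -1.4]
gripper_width: 0.0427
grip_force: 29.9
```

Call:
{"name": "inch_along", "arguments": {
  "steps": {"increments": [[0, 0, 0.002, 0, 0, 0], [0, 0, 0.002, 0, 0, 0], [0, 0, 0, 0, 0, 0]]}
}}

```text
clock: 23.53
tool_pos: [0.467, 0.3905, 0.0655]
eef_rot: [2.073, 2.36, 0.0]
contact_force: [-0.6, 0.0, 1.2]
gripper_width: 0.0423
grip_force: 30.1
```

Scaled: -0.04 m / 0.5 = -0.08, -0.035 m / 0.5 = -0.07.

Call:
{"name": "inch_along", "arguments": {
  "steps": {"increments": [[0, 0, 0, 0, 0, 0], [0, 0, 0, 0, 0, 0], [0, 0, 0, 0, 0, 0], [0, 0, 0, 0, 0, 0], [0, 0, 0, 0, 0, 0], [0, 0, -0.04, 0, 0, 0], [0, 0, -0.07, 0, 0, 0], [0, 0, -0.08, 0, 0, 0], [0, 0, -0.08, 0, 0, 0], [0, 0, -0.08, 0, 0, 0], [0, 0, -0.07, 0, 0, 0], [0, 0, -0.04, 0, 0, 0], [0, 0, 0, 0, 0, 0], [0, 0, 0, 0, 0, 0]]},
  "finger_gap": 0.085
}}

```text
clock: 24.7
tool_pos: [0.4673, 0.3907, 0.2965]
eef_rot: [2.073, 2.359, 0.004]
contact_force: [-0.6, -0.9, -0.7]
gripper_width: 0.0849
grip_force: 0.0
```

Run:
```python
from h import *
to([.4975,-.331,.092],.132)
cv2.imwrite("pics/s4.png",bot.snapshot("wrist"))
```

```text
t 24.7 pos [0.4673 0.3907 0.2965] closing axis yaw 0.129 tilt 0.003 delta tool [-0.7198 -0.0633  0.2036]
rz (tool) needed -0.003 q7 -0.88
```

View pics/s4.png

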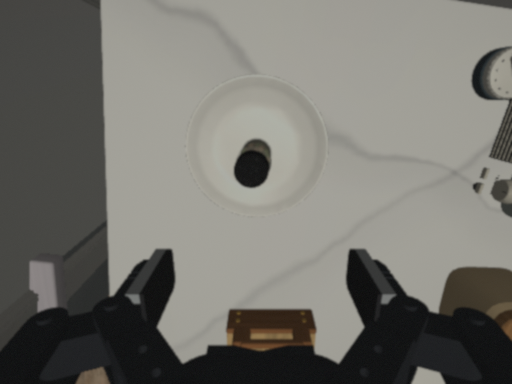

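Scaled: -0.04 m / 0.5 = -0.08, -0.0035 m / 0.5 = -0.007.

Call:
{"name": "inch_along", "arguments": {
  "steps": {"increments": [[-0.04, -0.0036, 0, 0, 0, 0], [-0.076, -0.0066, 0, 0, 0, 0], [-0.08, -0.007, 0, 0, 0, 0], [-0.08, -0.007, 0, 0, 0, 0], [-0.08, -0.007, 0, 0, 0, 0], [-0.08, -0.007, 0, 0, 0, 0], [-0.08, -0.007, 0, 0, 0, 0], [-0.08, -0.007, 0, 0, 0, 0], [-0.08, -0.007, 0, 0, 0, 0], [-0.08, -0.007, 0, 0, 0, 0], [-0.08, -0.007, 0, 0, 0, 0], [-0.08, -0.007, 0, 0, 0, 0], [-0.08, -0.007, 0, 0, 0, 0], [-0.08, -0.007, 0, 0, 0, 0], [-0.08, -0.007, 0, 0, 0, 0], [-0.08, -0.007, 0, 0, 0, 0], [-0.08, -0.007, 0, 0, 0, 0], [-0.072, -0.007, 0, 0, 0, 0], [-0.04, -0.004, 0, 0, 0, 0], [-0.012, -0.002, 0, 0, 0, 0]]}
}}

```text
clock: 26.42
tool_pos: [0.4939, -0.3365, 0.2924]
eef_rot: [-2.078, -2.351, 0.003]
contact_force: [-0.4, -1.1, -0.1]
gripper_width: 0.0849
grip_force: 0.0
```

Call:
{"name": "inch_along", "arguments": {
  "steps": {"increments": [[0, 0, 0, 0, 0, 0], [0, 0, 0, 0, 0, 0]]}
}}

```text
clock: 26.58
tool_pos: [0.4959, -0.3306, 0.2939]
eef_rot: [-2.071, -2.359, -0.001]
contact_force: [-0.2, -0.1, 0.6]
gripper_width: 0.085
grip_force: 0.0
```

Run:
```python
from h import *
to([.4975,-.331,.092],.132)
im=bot.snapshot("wrist");C=cam("wrist");cv2.imwrite("pics/w5.png",im);im=im.astype(int);b,g,r=im[...,0],im[...,1],im[...,2]
for s,c,_ in blobs((g>r+40)&(g>b+30),50): print(s,c,ray(0,*c,.132,C))
```

```text
t 26.6 pos [ 0.4959 -0.3306  0.2939] closing axis yaw 0.13 tilt 0.003 delta tool [-0.0011  0.0018  0.2019]
rz (tool) needed -0.002 q7 0.54
[ 245  157   37   38 1110] [262.3972973  175.20540541] [ 0.50025874 -0.3313878   0.132     ]
```

Scaled: 0.038 m / 0.5 = 0.076, 0.035 m / 0.5 = 0.07.

Call:
{"name": "inch_along", "arguments": {
  "steps": {"increments": [[-0.002, 0.006, 0.04, 0, 0, 0], [0, 0, 0.07, 0, 0, 0], [0, 0, 0.076, 0, 0, 0], [0, 0, 0.076, 0, 0, 0], [0, 0, 0.07, 0, 0, 0], [0, 0, 0.04, 0, 0, 0], [0, 0, 0.02, 0, 0, 0], [0, 0, 0, 0, 0, 0], [0, 0, 0, 0, 0, 0]]}
}}

```text
clock: 27.38
tool_pos: [0.5, -0.3317, 0.1002]
eef_rot: [2.071, 2.361, 0.001]
contact_force: [-0.2, 0.5, 0.1]
gripper_width: 0.0849
grip_force: 0.0
```

Run:
```python
from h import *
to([.4988,-.331,.092],.132)
```

```text
t 27.4 pos [ 0.5    -0.3317  0.1002] closing axis yaw 0.131 tilt 0.001 delta tool [ 0.0008 -0.0011  0.0082]
rz (tool) needed -0.001 q7 0.46
```

Scaled: 0.005 m / 0.5 = 0.01, 0.003 m / 0.5 = 0.006.

Call:
{"name": "inch_along", "arguments": {
  "steps": {"increments": [[0, 0, 0.01, 0, 0, 0], [0, 0, 0.006, 0, 0, 0], [0, 0, 0, 0, 0, 0]]}
}}

```text
clock: 27.63
tool_pos: [0.4995, -0.3327, 0.0919]
eef_rot: [2.073, 2.359, 0.0]
contact_force: [-0.5, 0.9, -0.3]
gripper_width: 0.0848
grip_force: 0.0
```

Call:
{"name": "inch_along", "arguments": {
  "steps": {"increments": [[0, 0, 0, 0, 0, 0], [0, 0, 0, 0, 0, 0], [0, 0, 0, 0, 0, 0], [0, 0, 0, 0, 0, 0], [0, 0, 0, 0, 0, 0], [0, 0, 0, 0, 0, 0], [0, 0, 0, 0, 0, 0]]},
  "finger_gap": 0.03,
  "squeeze": 30
}}

```text
clock: 28.22
tool_pos: [0.4993, -0.3328, 0.0916]
eef_rot: [2.073, 2.359, -0.0]
contact_force: [-0.4, 0.7, 4.5]
gripper_width: 0.0422
grip_force: 29.6
```

Call:
{"name": "inch_along", "arguments": {
  "steps": {"increments": [[0, 0, -0.02, 0, 0, 0], [0, 0, -0.06, 0, 0, 0], [0, 0, -0.076, 0, 0, 0], [0, 0, -0.076, 0, 0, 0], [0, 0, -0.072, 0, 0, 0], [0, 0, -0.05, 0, 0, 0], [0, 0, -0.02, 0, 0, 0], [0, 0, 0, 0, 0, 0]]}
}}

```text
clock: 28.88
tool_pos: [0.5002, -0.3329, 0.2813]
eef_rot: [2.071, 2.356, 0.001]
contact_force: [0.7, -0.2, -0.2]
gripper_width: 0.0423
grip_force: 30.1
```

Run:
```python
from h import *
to([.5654,.0765,.09],.132)
```

```text
t 28.9 pos [ 0.5002 -0.3329  0.2813] closing axis yaw 0.129 tilt 0.005 delta tool [0.3982 0.1167 0.1905]
rz (tool) needed -0.003 q7 0.53
```

Scaled: 0.036 m / 0.5 = 0.072, 0.035 m / 0.5 = 0.07.

Call:
{"name": "inch_along", "arguments": {
  "steps": {"increments": [[0.036, 0.01, 0, 0, 0, 0], [0.064, 0.0192, 0, 0, 0, 0], [0.072, 0.0214, 0, 0, 0, 0], [0.072, 0.0214, 0, 0, 0, 0], [0.072, 0.0214, 0, 0, 0, 0], [0.072, 0.0214, 0, 0, 0, 0], [0.072, 0.0214, 0, 0, 0, 0], [0.072, 0.0214, 0, 0, 0, 0], [0.072, 0.0214, 0, 0, 0, 0], [0.072, 0.0214, 0, 0, 0, 0], [0.06, 0.017, 0, 0, 0, 0], [0.04, 0.012, 0, 0, 0, 0], [0.0204, 0.006, 0, 0, 0, 0], [0, 0, 0, 0, 0, 0], [0, 0, 0.05, 0, 0, 0], [0, 0, 0.07, 0, 0, 0], [0, 0, 0.06, 0, 0, 0], [0, 0, 0.04, 0, 0, 0], [0, 0, 0, 0, 0, 0], [0, 0, 0, 0, 0, 0]]}
}}

```text
clock: 30.55
tool_pos: [0.5639, 0.0753, 0.1671]
eef_rot: [-2.075, -2.357, 0.005]
contact_force: [0.8, 0.1, 0.3]
gripper_width: 0.0424
grip_force: 30.0
```

Run:
```python
from h import *
to([.5665,.0768,.11],.132)
```

```text
t 30.6 pos [0.5639 0.0753 0.1671] closing axis yaw 0.127 tilt 0.003 delta tool [0.0012 0.003  0.0571]
rz (tool) needed -0.005 q7 -0.31
```

Scaled: 0.02 m / 0.5 = 0.04, 0.015 m / 0.5 = 0.03.

Call:
{"name": "inch_along", "arguments": {
  "steps": {"increments": [[0.0024, 0.004, 0.03, 0, 0, 0], [0, 0, 0.04, 0, 0, 0], [0, 0, 0.028, 0, 0, 0], [0, 0, 0.012, 0, 0, 0], [0, 0, 0, 0, 0, 0], [0, 0, 0, 0, 0, 0]]}
}}

```text
clock: 31.05
tool_pos: [0.5673, 0.0786, 0.1146]
eef_rot: [2.074, 2.359, 0.002]
contact_force: [0.1, -0.0, -0.3]
gripper_width: 0.0424
grip_force: 30.0
```

Run:
```python
from h import *
to([.5665,.0768,.0676],.132)
```

```text
t 31.1 pos [0.5673 0.0786 0.1146] closing axis yaw 0.128 tilt 0.002 delta tool [-0.0017 -0.0011  0.047 ]
rz (tool) needed -0.004 q7 -0.35
```

Scaled: 0.01 m / 0.5 = 0.02, 0.008 m / 0.5 = 0.016.

Call:
{"name": "inch_along", "arguments": {
  "steps": {"increments": [[-0.002, -0.001, 0.02, 0, 0, 0], [0, 0, 0.016, 0, 0, 0], [0, 0, 0.01, 0, 0, 0], [0, 0, 0, 0, 0, 0]]}
}}

```text
clock: 31.38
tool_pos: [0.5654, 0.0776, 0.089]
eef_rot: [-2.073, -2.359, 0.002]
contact_force: [-0.9, 0.3, -0.8]
gripper_width: 0.0423
grip_force: 30.0
```

Call:
{"name": "inch_along", "arguments": {
  "steps": {"increments": [[0, 0, 0.01, 0, 0, 0], [0, 0, 0.008, 0, 0, 0], [0, 0, 0, 0, 0, 0]]}
}}

```text
clock: 31.63
tool_pos: [0.5657, 0.0778, 0.0804]
eef_rot: [-2.073, -2.36, 0.001]
contact_force: [-0.1, -1.1, -1.1]
gripper_width: 0.0427
grip_force: 30.0
```

Scaled: 0.005 m / 0.5 = 0.01, 0.004 m / 0.5 = 0.008.

Call:
{"name": "inch_along", "arguments": {
  "steps": {"increments": [[0, 0, 0.01, 0, 0, 0], [0, 0, 0.008, 0, 0, 0], [0, 0, 0.004, 0, 0, 0], [0, 0, 0, 0, 0, 0]]}
}}

```text
clock: 31.97
tool_pos: [0.5657, 0.0778, 0.0696]
eef_rot: [-2.073, -2.36, 0.001]
contact_force: [-0.5, 1.5, -0.3]
gripper_width: 0.0423
grip_force: 30.1
```

Call:
{"name": "inch_along", "arguments": {
  "steps": {"increments": [[0, 0, 0.002, 0, 0, 0], [0, 0, 0.002, 0, 0, 0], [0, 0, 0, 0, 0, 0]]}
}}

```text
clock: 32.22
tool_pos: [0.5661, 0.0778, 0.0682]
eef_rot: [2.074, 2.36, 0.0]
contact_force: [0.3, -0.7, -0.7]
gripper_width: 0.0424
grip_force: 30.1
```

Near the floor; one more millimetre or so, then release and head up.

Call:
{"name": "inch_along", "arguments": {
  "steps": {"increments": [[0, 0, 0.002, 0, 0, 0], [0, 0, 0, 0, 0, 0]]}
}}

```text
clock: 32.38
tool_pos: [0.5663, 0.0779, 0.0677]
eef_rot: [2.073, 2.36, 0.0]
contact_force: [-0.7, -0.6, 2.0]
gripper_width: 0.0421
grip_force: 30.1
```

Call:
{"name": "inch_along", "arguments": {
  "steps": {"increments": [[0, 0, 0, 0, 0, 0], [0, 0, 0, 0, 0, 0], [0, 0, 0, 0, 0, 0], [0, 0, 0, 0, 0, 0], [0, 0, 0, 0, 0, 0], [0, 0, -0.04, 0, 0, 0], [0, 0, -0.07, 0, 0, 0], [0, 0, -0.08, 0, 0, 0], [0, 0, -0.08, 0, 0, 0], [0, 0, -0.08, 0, 0, 0], [0, 0, -0.08, 0, 0, 0], [0, 0, -0.07, 0, 0, 0], [0, 0, -0.04, 0, 0, 0], [0, 0, 0, 0, 0, 0], [0, 0, 0, 0, 0, 0]]},
  "finger_gap": 0.085
}}

```text
clock: 33.63
tool_pos: [0.5665, 0.078, 0.3385]
eef_rot: [2.072, 2.358, 0.003]
contact_force: [0.3, -0.9, -0.8]
gripper_width: 0.0852
grip_force: 0.0
```

Run:
```python
from h import *
to([.6115,-.383,.208],.132)
cv2.imwrite("pics/w6.png",bot.snapshot("wrist"))
```

```text
t 33.6 pos [0.5665 0.078  0.3385] closing axis yaw 0.129 tilt 0.003 delta tool [-0.4629 -0.015   0.1305]
rz (tool) needed -0.003 q7 -0.23
```

View pics/w6.png

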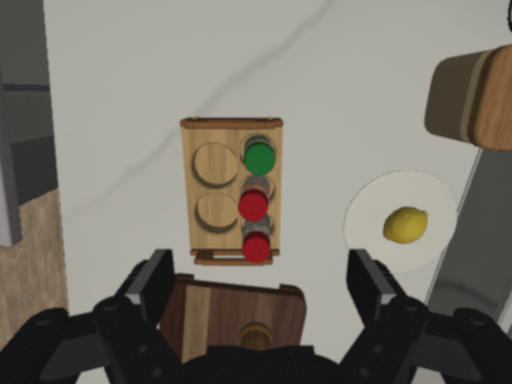

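Scaled: -0.038 m / 0.5 = -0.076, -0.035 m / 0.5 = -0.07.

Call:
{"name": "inch_along", "arguments": {
  "steps": {"increments": [[-0.04, -0.0012, 0, 0, 0, 0], [-0.07, -0.0022, 0, 0, 0, 0], [-0.076, -0.0024, 0, 0, 0, 0], [-0.076, -0.0024, 0, 0, 0, 0], [-0.076, -0.0024, 0, 0, 0, 0], [-0.076, -0.0024, 0, 0, 0, 0], [-0.076, -0.0024, 0, 0, 0, 0], [-0.076, -0.0024, 0, 0, 0, 0], [-0.076, -0.0024, 0, 0, 0, 0], [-0.076, -0.0024, 0, 0, 0, 0], [-0.076, -0.0024, 0, 0, 0, 0], [-0.07, -0.0024, 0, 0, 0, 0], [-0.044, -0.0016, 0, 0, 0, 0], [-0.018, -0.0006, 0, 0, 0, 0], [0, 0, 0, 0, 0, 0], [0, 0, 0, 0, 0, 0]]}
}}

```text
clock: 35.02
tool_pos: [0.611, -0.3819, 0.3357]
eef_rot: [-2.071, -2.359, -0.001]
contact_force: [-0.5, 0.7, -0.9]
gripper_width: 0.0849
grip_force: 0.0
```

Run:
```python
from h import *
to([.6115,-.383,.206],.132)
im=bot.snapshot("wrist");C=cam("wrist");h=cv2.cvtColor(im,cv2.COLOR_BGR2HSV)
m=(h[...,0]>17)&(h[...,0]<32)&(h[...,1]>110)&(h[...,2]>110)
for s,c,_ in blobs(m,100): print(s,c,ray(0,*c,.245,C))
```

```text
t 35.0 pos [ 0.611  -0.3819  0.3357] closing axis yaw 0.13 tilt 0.003 delta tool [-0.0015  0.0005  0.1296]
rz (tool) needed -0.002 q7 0.5
[ 236  181   41   37 1173] [255.82352941 198.83631714] [ 0.60969134 -0.38419567  0.245     ]
[418 288  14  15 106] [424.8490566 293.9245283] [ 0.77561328 -0.45610891  0.245     ]
```

Scaled: 0.035 m / 0.5 = 0.07, 0.025 m / 0.5 = 0.05.

Call:
{"name": "inch_along", "arguments": {
  "steps": {"increments": [[-0.003, 0, 0.05, 0, 0, 0], [0, 0, 0.07, 0, 0, 0], [0, 0, 0.07, 0, 0, 0], [0, 0, 0.048, 0, 0, 0], [0, 0, 0.02, 0, 0, 0], [0, 0, 0, 0, 0, 0], [0, 0, 0, 0, 0, 0]]}
}}

```text
clock: 35.65
tool_pos: [0.612, -0.3835, 0.2096]
eef_rot: [2.071, 2.361, 0.001]
contact_force: [0.2, 0.5, 0.5]
gripper_width: 0.0848
grip_force: 0.0
```

Call:
{"name": "inch_along", "arguments": {
  "steps": {"increments": [[0, 0, 0, 0, 0, 0], [0, 0, 0, 0, 0, 0], [0, 0, 0, 0, 0, 0], [0, 0, 0, 0, 0, 0], [0, 0, 0, 0, 0, 0], [0, 0, 0, 0, 0, 0], [0, 0, 0, 0, 0, 0], [0, 0, 0, 0, 0, 0]]},
  "finger_gap": 0.02,
  "squeeze": 60
}}

```text
clock: 36.32
tool_pos: [0.6116, -0.3852, 0.21]
eef_rot: [2.073, 2.358, 0.0]
contact_force: [-1.3, 0.1, 6.3]
gripper_width: 0.0344
grip_force: 59.3
```

Call:
{"name": "inch_along", "arguments": {
  "steps": {"increments": [[0, 0, -0.02, 0, 0, 0], [0, 0, -0.06, 0, 0, 0], [0, 0, -0.072, 0, 0, 0], [0, 0, -0.072, 0, 0, 0], [0, 0, -0.072, 0, 0, 0], [0, 0, -0.06, 0, 0, 0], [0, 0, -0.04, 0, 0, 0], [0, 0, -0.01, 0, 0, 0], [0, 0, 0, 0, 0, 0]]}
}}

```text
clock: 37.07
tool_pos: [0.6116, -0.3846, 0.4128]
eef_rot: [2.072, 2.358, 0.001]
contact_force: [-0.9, 0.4, -4.0]
gripper_width: 0.0345
grip_force: 59.8
```

Run:
```python
from h import *
to([.505,.047,.27],.132)
```

```text
t 37.1 pos [ 0.6116 -0.3846  0.4128] closing axis yaw 0.129 tilt 0.002 delta tool [ 0.4419 -0.0504  0.1421]
rz (tool) needed -0.003 q7 0.52
```

Scaled: 0.035 m / 0.5 = 0.07, 0.032 m / 0.5 = 0.064.

Call:
{"name": "inch_along", "arguments": {
  "steps": {"increments": [[0.036, -0.004, 0, 0, 0, 0], [0.064, -0.0074, 0, 0, 0, 0], [0.07, -0.008, 0, 0, 0, 0], [0.07, -0.008, 0, 0, 0, 0], [0.07, -0.008, 0, 0, 0, 0], [0.07, -0.008, 0, 0, 0, 0], [0.07, -0.008, 0, 0, 0, 0], [0.07, -0.008, 0, 0, 0, 0], [0.07, -0.008, 0, 0, 0, 0], [0.07, -0.008, 0, 0, 0, 0], [0.07, -0.008, 0, 0, 0, 0], [0.064, -0.0074, 0, 0, 0, 0], [0.05, -0.006, 0, 0, 0, 0], [0.03, -0.003, 0, 0, 0, 0], [0.01, -0.001, 0, 0, 0, 0], [0, 0, 0, 0, 0, 0], [0, 0, 0.05, 0, 0, 0], [0, 0, 0.07, 0, 0, 0], [0, 0, 0.06, 0, 0, 0], [0, 0, 0, 0, 0, 0]]}
}}

```text
clock: 38.73
tool_pos: [0.5014, 0.0441, 0.3147]
eef_rot: [-2.072, -2.352, 0.013]
contact_force: [-0.7, 0.0, -3.5]
gripper_width: 0.0343
grip_force: 60.5
```

Call:
{"name": "inch_along", "arguments": {
  "steps": {"increments": [[0, 0, 0, 0, 0, 0]]}
}}

```text
clock: 38.82
tool_pos: [0.5037, 0.0452, 0.3199]
eef_rot: [-2.074, -2.356, 0.005]
contact_force: [-0.3, -0.1, -2.2]
gripper_width: 0.0343
grip_force: 60.5
```

Run:
```python
from h import *
to([.506,.0457,.23],.132)
```

```text
t 38.8 pos [0.5037 0.0452 0.3199] closing axis yaw 0.127 tilt 0.004 delta tool [0.0002 0.0027 0.0899]
rz (tool) needed -0.005 q7 -0.16
```

Scaled: 0.03 m / 0.5 = 0.06, 0.025 m / 0.5 = 0.05.

Call:
{"name": "inch_along", "arguments": {
  "steps": {"increments": [[0, 0.002, 0.05, 0, 0, 0], [0, 0, 0.06, 0, 0, 0], [0, 0, 0.04, 0, 0, 0], [0, 0, 0.02, 0, 0, 0], [0, 0, 0, 0, 0, 0], [0, 0, 0, 0, 0, 0]]}
}}

```text
clock: 39.32
tool_pos: [0.5064, 0.0471, 0.2378]
eef_rot: [2.074, 2.359, 0.002]
contact_force: [0.1, 0.3, -2.8]
gripper_width: 0.0342
grip_force: 60.5
```

Run:
```python
from h import *
to([.506,.0457,.186],.132)
```

```text
t 39.3 pos [0.5064 0.0471 0.2378] closing axis yaw 0.128 tilt 0.002 delta tool [-0.0014 -0.0007  0.0518]
rz (tool) needed -0.004 q7 -0.2
```

Bottom at about 64 mm; go in gradually.

Scaled: 0.012 m / 0.5 = 0.024, 0.01 m / 0.5 = 0.02.

Call:
{"name": "inch_along", "arguments": {
  "steps": {"increments": [[-0.002, -0.001, 0.024, 0, 0, 0], [0, 0, 0.02, 0, 0, 0], [0, 0, 0.012, 0, 0, 0], [0, 0, 0, 0, 0, 0]]}
}}

```text
clock: 39.65
tool_pos: [0.5048, 0.0461, 0.2078]
eef_rot: [-2.073, -2.359, 0.001]
contact_force: [-0.2, 0.3, -3.4]
gripper_width: 0.0345
grip_force: 60.5
```

Call:
{"name": "inch_along", "arguments": {
  "steps": {"increments": [[0, 0, 0.012, 0, 0, 0], [0, 0, 0.01, 0, 0, 0], [0, 0, 0, 0, 0, 0]]}
}}

```text
clock: 39.9
tool_pos: [0.5046, 0.0462, 0.1965]
eef_rot: [-2.073, -2.36, 0.001]
contact_force: [-0.3, 0.1, -2.7]
gripper_width: 0.0343
grip_force: 60.5
```

Call:
{"name": "inch_along", "arguments": {
  "steps": {"increments": [[0, 0, 0.008, 0, 0, 0], [0, 0, 0.006, 0, 0, 0], [0, 0, 0, 0, 0, 0]]}
}}

```text
clock: 40.15
tool_pos: [0.5047, 0.0462, 0.1897]
eef_rot: [-2.073, -2.36, 0.001]
contact_force: [-0.4, -0.4, -3.7]
gripper_width: 0.034
grip_force: 60.5
```

Expected floor contact at TCP ≈0.186.

Scaled: 0.002 m / 0.5 = 0.004, 0.001 m / 0.5 = 0.002.

Call:
{"name": "inch_along", "arguments": {
  "steps": {"increments": [[0, 0, 0.004, 0, 0, 0], [0, 0, 0.002, 0, 0, 0], [0, 0, 0, 0, 0, 0]]}
}}

```text
clock: 40.4
tool_pos: [0.5049, 0.0462, 0.1871]
eef_rot: [-2.073, -2.36, 0.0]
contact_force: [1.2, -0.4, -2.5]
gripper_width: 0.0346
grip_force: 60.5
```

Call:
{"name": "inch_along", "arguments": {
  "steps": {"increments": [[0, 0, 0.002, 0, 0, 0], [0, 0, 0.002, 0, 0, 0], [0, 0, 0, 0, 0, 0]]}
}}

```text
clock: 40.65
tool_pos: [0.5054, 0.0464, 0.186]
eef_rot: [2.073, 2.359, 0.001]
contact_force: [-1.6, -1.0, 1.9]
gripper_width: 0.0344
grip_force: 61.6
```

Seated. Release, rise, and go to the mill.

Scaled: -0.035 m / 0.5 = -0.07, -0.025 m / 0.5 = -0.05.

Call:
{"name": "inch_along", "arguments": {
  "steps": {"increments": [[0, 0, 0, 0, 0, 0], [0, 0, 0, 0, 0, 0], [0, 0, 0, 0, 0, 0], [0, 0, 0, 0, 0, 0], [0, 0, 0, 0, 0, 0], [0, 0, 0, 0, 0, 0], [0, 0, -0.04, 0, 0, 0], [0, 0, -0.07, 0, 0, 0], [0, 0, -0.07, 0, 0, 0], [0, 0, -0.05, 0, 0, 0], [0, 0, -0.02, 0, 0, 0], [0, 0, 0, 0, 0, 0]]},
  "finger_gap": 0.085
}}

```text
clock: 41.65
tool_pos: [0.5062, 0.0465, 0.3127]
eef_rot: [2.072, 2.357, 0.005]
contact_force: [0.7, -0.9, -0.5]
gripper_width: 0.0849
grip_force: 0.0
```

Run:
```python
from h import *
to([.6095,-.26,.25],.132)
```

```text
t 41.6 pos [0.5062 0.0465 0.3127] closing axis yaw 0.129 tilt 0.005 delta tool [-0.3172  0.0628  0.0632]
rz (tool) needed -0.003 q7 -0.16
```

Scaled: -0.035 m / 0.5 = -0.07, -0.03 m / 0.5 = -0.06.

Call:
{"name": "inch_along", "arguments": {
  "steps": {"increments": [[-0.04, 0.008, 0, 0, 0, 0], [-0.07, 0.014, 0, 0, 0, 0], [-0.07, 0.014, 0, 0, 0, 0], [-0.07, 0.014, 0, 0, 0, 0], [-0.07, 0.014, 0, 0, 0, 0], [-0.07, 0.014, 0, 0, 0, 0], [-0.07, 0.014, 0, 0, 0, 0], [-0.07, 0.014, 0, 0, 0, 0], [-0.06, 0.012, 0, 0, 0, 0], [-0.032, 0.006, 0, 0, 0, 0], [-0.012, 0.003, 0, 0, 0, 0], [0, 0, 0, 0, 0, 0], [0, 0, 0, 0, 0, 0]]}
}}

```text
clock: 42.73
tool_pos: [0.6085, -0.2584, 0.3089]
eef_rot: [-2.071, -2.359, -0.0]
contact_force: [-0.0, 0.4, -0.2]
gripper_width: 0.085
grip_force: 0.0
```

Run:
```python
from h import *
to([.6095,-.26,.157],.132)
im=bot.snapshot("wrist");cv2.imwrite("pics/w7.png",im);C=cam("wrist")
m=(im.min(2)>140);m[:, :230]=0;m[:,290:]=0;m[:120]=0;m[250:]=0
for s,c,_ in blobs(m,8): print(s,c,ray(0,*c,.206,C))
```

```text
t 42.7 pos [ 0.6085 -0.2584  0.3089] closing axis yaw 0.13 tilt 0.002 delta tool [-0.002   0.0011  0.1519]
rz (tool) needed -0.002 q7 0.32
[250 187  12  10  95] [255.66315789 191.46315789] [ 0.60629763 -0.25880422  0.206     ]
```

View pics/w7.png

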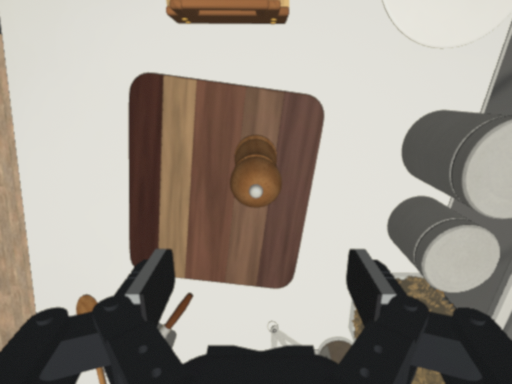

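The board is clear except the mill, button at (256,191): upright, under the gripper.

Scaled: 0.035 m / 0.5 = 0.07, 0.03 m / 0.5 = 0.06.

Call:
{"name": "inch_along", "arguments": {
  "steps": {"increments": [[-0.002, 0, 0.05, 0, 0, 0], [0, 0, 0.07, 0, 0, 0], [0, 0, 0.07, 0, 0, 0], [0, 0, 0.06, 0, 0, 0], [0, 0, 0.03, 0, 0, 0], [0, 0, 0.018, 0, 0, 0], [0, 0, 0, 0, 0, 0], [0, 0, 0, 0, 0, 0]]}
}}

```text
clock: 43.45
tool_pos: [0.6094, -0.26, 0.1623]
eef_rot: [2.072, 2.361, 0.001]
contact_force: [0.8, -0.4, 0.9]
gripper_width: 0.0852
grip_force: 0.0
```

Run:
```python
from h import *
to([.6085,-.2595,.157],.132)
```

```text
t 43.5 pos [ 0.6094 -0.26    0.1623] closing axis yaw 0.13 tilt 0.001 delta tool [ 0.0006 -0.0008  0.0053]
rz (tool) needed -0.002 q7 0.28
```

Scaled: 0.005 m / 0.5 = 0.01.

Call:
{"name": "inch_along", "arguments": {
  "steps": {"increments": [[0, 0, 0.01, 0, 0, 0], [0, 0, 0, 0, 0, 0]]}
}}

```text
clock: 43.62
tool_pos: [0.6094, -0.2608, 0.1572]
eef_rot: [2.072, 2.359, 0.001]
contact_force: [-0.2, -0.9, 0.1]
gripper_width: 0.0853
grip_force: 0.0
```

Call:
{"name": "inch_along", "arguments": {
  "steps": {"increments": [[0, 0, 0, 0, 0, 0], [0, 0, 0, 0, 0, 0], [0, 0, 0, 0, 0, 0], [0, 0, 0, 0, 0, 0], [0, 0, 0, 0, 0, 0], [0, 0, 0, 0, 0, 0], [0, 0, 0, 0, 0, 0]]},
  "finger_gap": 0.03,
  "squeeze": 50
}}

```text
clock: 44.2
tool_pos: [0.6091, -0.2613, 0.1573]
eef_rot: [2.073, 2.359, -0.0]
contact_force: [-1.2, 0.6, 5.0]
gripper_width: 0.0466
grip_force: 50.9
```

Call:
{"name": "inch_along", "arguments": {
  "steps": {"increments": [[0, 0, -0.02, 0, 0, 0], [0, 0, -0.05, 0, 0, 0], [0, 0, -0.07, 0, 0, 0], [0, 0, -0.06, 0, 0, 0], [0, 0, -0.03, 0, 0, 0], [0, 0, -0.01, 0, 0, 0], [0, 0, 0, 0, 0, 0]]}
}}

```text
clock: 44.78
tool_pos: [0.6093, -0.261, 0.2777]
eef_rot: [2.072, 2.358, 0.001]
contact_force: [-0.2, -0.2, -2.5]
gripper_width: 0.0464
grip_force: 52.0
```

Run:
```python
from h import *
to([.5185,-.0298,.2],.132)
```

```text
t 44.8 pos [ 0.6093 -0.261   0.2777] closing axis yaw 0.129 tilt 0.002 delta tool [ 0.241  -0.0604  0.0773]
rz (tool) needed -0.003 q7 0.32
```

Scaled: 0.035 m / 0.5 = 0.07, 0.03 m / 0.5 = 0.06.

Call:
{"name": "inch_along", "arguments": {
  "steps": {"increments": [[0.03, -0.0076, 0, 0, 0, 0], [0.06, -0.015, 0, 0, 0, 0], [0.07, -0.0176, 0, 0, 0, 0], [0.07, -0.0176, 0, 0, 0, 0], [0.07, -0.0176, 0, 0, 0, 0], [0.07, -0.0176, 0, 0, 0, 0], [0.06, -0.015, 0, 0, 0, 0], [0.036, -0.009, 0, 0, 0, 0], [0.016, -0.004, 0, 0, 0, 0], [0, 0, 0, 0, 0, 0], [0, 0, 0.04, 0, 0, 0], [0, 0, 0.06, 0, 0, 0], [0, 0, 0.04, 0, 0, 0], [0, 0, 0, 0, 0, 0], [0, 0, 0, 0, 0, 0]]}
}}

```text
clock: 46.03
tool_pos: [0.5174, -0.0313, 0.2051]
eef_rot: [-2.074, -2.356, 0.003]
contact_force: [-0.2, 0.1, -1.3]
gripper_width: 0.0463
grip_force: 52.4
```

Run:
```python
from h import *
to([.5175,-.0295,.134],.132)
```

```text
t 46.0 pos [ 0.5174 -0.0313  0.2051] closing axis yaw 0.127 tilt 0.003 delta tool [0.0017 0.0006 0.0711]
rz (tool) needed -0.005 q7 -0.06
```

Scaled: 0.015 m / 0.5 = 0.03, 0.01 m / 0.5 = 0.02.

Call:
{"name": "inch_along", "arguments": {
  "steps": {"increments": [[0.001, -0.002, 0.03, 0, 0, 0], [0, 0, 0.03, 0, 0, 0], [0, 0, 0.02, 0, 0, 0], [0, 0, 0, 0, 0, 0], [0, 0, 0, 0, 0, 0]]}
}}

```text
clock: 46.45
tool_pos: [0.5172, -0.0297, 0.1668]
eef_rot: [2.074, 2.359, 0.0]
contact_force: [-0.9, 0.3, -2.2]
gripper_width: 0.0466
grip_force: 52.4
```

Run:
```python
from h import *
to([.5175,-.0295,.134],.132)
```

```text
t 46.5 pos [ 0.5172 -0.0297  0.1668] closing axis yaw 0.128 tilt 0.0 delta tool [0.0002 0.0003 0.0328]
rz (tool) needed -0.004 q7 -0.09
```

Scaled: 0.008 m / 0.5 = 0.016, 0.006 m / 0.5 = 0.012.

Call:
{"name": "inch_along", "arguments": {
  "steps": {"increments": [[0, 0, 0.016, 0, 0, 0], [0, 0, 0.012, 0, 0, 0], [0, 0, 0, 0, 0, 0]]}
}}

```text
clock: 46.7
tool_pos: [0.5163, -0.0295, 0.1515]
eef_rot: [-2.073, -2.359, 0.001]
contact_force: [-0.1, 0.3, -2.1]
gripper_width: 0.0467
grip_force: 52.4
```

Call:
{"name": "inch_along", "arguments": {
  "steps": {"increments": [[0, 0, 0.012, 0, 0, 0], [0, 0, 0.012, 0, 0, 0], [0, 0, 0, 0, 0, 0]]}
}}

```text
clock: 46.95
tool_pos: [0.5161, -0.0294, 0.1391]
eef_rot: [-2.073, -2.359, 0.002]
contact_force: [-0.9, 0.4, -2.9]
gripper_width: 0.0462
grip_force: 52.4
```

Call:
{"name": "inch_along", "arguments": {
  "steps": {"increments": [[0, 0, 0.006, 0, 0, 0], [0, 0, 0.002, 0, 0, 0], [0, 0, 0, 0, 0, 0]]}
}}

```text
clock: 47.2
tool_pos: [0.5167, -0.0293, 0.1361]
eef_rot: [-2.073, -2.36, 0.0]
contact_force: [0.3, 0.8, -2.3]
gripper_width: 0.0462
grip_force: 52.4
```

Scaled: 0.001 m / 0.5 = 0.002.

Call:
{"name": "inch_along", "arguments": {
  "steps": {"increments": [[0, 0, 0.002, 0, 0, 0], [0, 0, 0.002, 0, 0, 0], [0, 0, 0, 0, 0, 0]]}
}}

```text
clock: 47.45
tool_pos: [0.5168, -0.0294, 0.1342]
eef_rot: [2.074, 2.36, -0.0]
contact_force: [-0.3, -0.1, -1.8]
gripper_width: 0.0461
grip_force: 52.4
```

Call:
{"name": "inch_along", "arguments": {
  "steps": {"increments": [[0, 0, 0.002, 0, 0, 0], [0, 0, 0, 0, 0, 0]]}
}}

```text
clock: 47.62
tool_pos: [0.5169, -0.0294, 0.1334]
eef_rot: [2.074, 2.36, 0.0]
contact_force: [0.2, 0.3, -1.9]
gripper_width: 0.0463
grip_force: 52.4
```

Scaled: 0.001 m / 0.5 = 0.002.

Call:
{"name": "inch_along", "arguments": {
  "steps": {"increments": [[0, 0, 0.002, 0, 0, 0], [0, 0, 0, 0, 0, 0]]}
}}

```text
clock: 47.78
tool_pos: [0.5172, -0.0295, 0.1332]
eef_rot: [2.073, 2.359, 0.0]
contact_force: [-2.5, 0.1, 6.8]
gripper_width: 0.0467
grip_force: 53.2
```

Call:
{"name": "inch_along", "arguments": {
  "steps": {"increments": [[0, 0, 0, 0, 0, 0], [0, 0, 0, 0, 0, 0], [0, 0, 0, 0, 0, 0], [0, 0, 0, 0, 0, 0], [0, 0, 0, 0, 0, 0], [0, 0, 0, 0, 0, 0], [0, 0, -0.04, 0, 0, 0], [0, 0, -0.07, 0, 0, 0], [0, 0, -0.08, 0, 0, 0], [0, 0, -0.08, 0, 0, 0], [0, 0, -0.08, 0, 0, 0], [0, 0, -0.08, 0, 0, 0], [0, 0, -0.06, 0, 0, 0], [0, 0, -0.03, 0, 0, 0], [0, 0, 0, 0, 0, 0], [0, 0, 0, 0, 0, 0], [0, 0, 0, 0, 0, 0]]},
  "finger_gap": 0.085
}}

```text
clock: 49.2
tool_pos: [0.5163, -0.0295, 0.3912]
eef_rot: [-2.073, -2.359, 0.002]
contact_force: [0.2, -0.8, -0.6]
gripper_width: 0.0849
grip_force: 0.0
```

Run:
```python
from h import *
im=bot.snapshot("wrist");s=bot.snapshot("side");cv2.imwrite("pics/f.png",np.hstack([im[:300,130:430],cv2.resize(s[80:260,180:360],(300,300))]))
```

```text
(no output)
```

View pics/f.png

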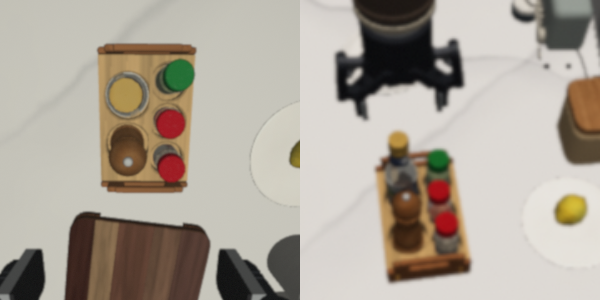

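```bash
python3 -c "
from bench import bot
print(bot.sign_off())"
```

```text
the job is handed in; nothing more can be done
None
```

I handed the job in at about 49 s of the 147 s. The black-capped jar stands near the middle of the plate, the green-capped jar is in the pocket it left, the mill and bottle are back in their own pockets, and the red jars were not moved; sign-off gave no verdict, and the plate was hidden in the final pictures, though the jar stood upright there when last seen.

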